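Take the middle test tray out of a sloping rack, restack and lock the rack

TASK

Take the middle one of the three stacked trays, the one with the little cones, out of the sloping rack and set it down level in the middle of the black notebook, lengthwise with it: for that, first lift off the top tray and stand it level on the bare table beside the rack. Then put the top tray back in the rack on the bottom tray, fully nested and nudged down the slope until it touches the end stop, gently and by feel, never shoving it hard, and turn the rack's quarter-turn catch anticlockwise over its rim until it is felt to drop into its locked detent. Tip no tray over, leave the bottom tray in place, and do not disturb the jar, the vase and the cone set.

Things in the scene. Friction and masses are not known exactly. Their poses are not given: they have to be found in the camera images.
- rack: plywood rack, fixed on the table, base 200 x 88 mm, turned by up to 0.3 rad. Origin: centre of the base on the table; x points from the low catch end (near the robot) to the high end, z up. The table right of it, base-frame x 0.39 to 0.56 m, y -0.27 to -0.17 m, is always free for the tray set aside.
- deck: the rack's sloping deck, rising 20 deg away from the robot. Origin: 62 mm above the table; x up the slope, y left, z square to the deck, leaning to the robot: trays go in and out along this z. Seated trays have origins at (0,0,0), (0,0,36), (0,0,72) mm here. End stop at x = -76 mm (58 wide, up to z = 68), 1 mm from the seated trays' ends (rigid: feel for it); catch axis at x = -100. No side walls.
- tray_top: open plywood tray, 150 (own x) x 60 (own y) x 40 mm, about 0.28 kg (varies), walls 4 mm thick. Origin: centre of its underside, z towards the rim. Starts on top of the three, holds three white discs. The lowest 4 mm of each tray are a foot, 136 x 46 mm, that drops into the mouth of the tray below (142 x 52 mm: 3 mm play all round); walls from 4 to 40 mm up. Trays stack at a 36 mm pitch.
- tray_mid: open plywood tray, 150 (own x) x 60 (own y) x 40 mm, about 0.28 kg (varies), walls 4 mm thick. Origin: centre of its underside, z towards the rim. Same foot as tray_top. Starts in the middle, holds a row of four small cones, all below the rim.
- tray_low: open plywood tray, 150 (own x) x 60 (own y) x 40 mm, about 0.28 kg (varies), walls 4 mm thick. Origin: centre of its underside, z towards the rim. Same foot as tray_top. Starts at the bottom of the rack and stays there; holds four flat chips.
- book: closed black notebook lying fixed on the table left of the rack, 210 (own x) x 153 (own y) mm, its cover 12 mm above the table (only the wire spine stands up to 16 mm). Origin: centre of its underside, z up.
- catch (a joint): turn of the catch about the deck's z, rad, growing anticlockwise from above: 0 open (steel tongue to the deck's -y, 0.3 rad towards the slope); range 0 to 1.75. Locked where it drops into its detent, somewhere from 0.85 to 1.45 (differs from rack to rack, not visible, window about 0.13 either side). Below 0.8 it counts as open. Turning takes under 0.2 N m.
- catch_lift (a joint): lift of the catch's knob and tongue along the deck's z, m: 0 when down; turning drives it up a cam ramp (ends by 0.95 rad at most) to a level of about 0.003, until it drops back to 0 in the locked detent. A spring pulls it down with 8 N: held in the fingers it may not drop, but the 8 N then hang on the fingers. Down, the tongue clears two nested trays' rims by 2 mm.
- catch_grip (a point): middle of the catch's black grip bar, on its axis. The bar is 44 mm long (along the tongue), 13 mm thick, 31 mm high; its top is 12 mm above this point along the deck's z; the tongue lies 19 to 25 mm below it. The point's axes turn with the knob: bar and tongue lie along its y, the tongue towards -y.
- white_jar: bystander: white jar with black lid, 69 mm across, 85 mm high, loose. Origin: centre of its foot.
- vase: bystander: painted vase, 80 mm across, 105 mm high, loose. Origin: centre of its foot.
- cone_set: bystander: clay bar with three upright test cones, 28 x 92 x 63 mm, loose. Origin: centre of its underside.

How it is judged:
By the outcome, as a careful person would: the job done as asked, in the order asked, and still so for the second after the job is handed in, with the robot touching nothing.
It also fails if it takes over 72 s, if anything falls off the work surface, if the arm or the gripper's body presses on something with over 40 N, if the wrist force passes 120 N, or if a joint passes its speed limit or range.

ROBOT

A 6-joint arm with a two-finger parallel gripper is mounted at the origin on a cart in front of the work surface, level with it; the furniture and walls round the work are solid. World frame = base frame: x ahead of the robot, y to its left, z up, the work surface at z = 0. Lengths are in m, angles in rad, forces in N, time in s.
With the tool pointing down it reaches from about 0.25 to 0.725 m from the base axis. Payload 4 kg.
Tool frame: the origin (TCP) lies at the very end of the fingers, on their centre line; the grasp point (between the pads) lies 19 mm behind it; z points along the fingers, y is the line along which they close (so a half turn about z gives the same grasp; the last joint's range is limited). The gripper opens to 85 mm and grips with 20 to 120 N. Pads are 22 mm wide; open, the fingers measure 114 mm over their backs; the gripper's body (76 mm by 85 mm) begins 54 mm behind the grasp point. The pads swing forward as they close: fully open they stand 13 mm farther back than shut.
Start: joints at [-1.315, 0.241, 0.005, 1.335, 0, 1.571], TCP at [0.127, -0.484, 0.231] pointing down, gripper open.
Joint ranges: [-2.72, 2.72], [-1.05, 1.87], [-1.09, 1.28], [-1.99, 2.15], [-1.42, 1.44], [-3.14, 3.14]. Speed limits (rad/s): [2.79, 2.79, 3.14, 3.14, 3.14, 3.14].

INTERFACE

Orientations are given as a 3x3 rotation matrix whose columns are the frame's x, y, z axes.
In Python, from plant import r gives the robot as it stands. The module is installed in compiled form; this text tells all that it offers.
- The arm moves only by the tool send_rows, never from a script. Its argument "commands" is a list of rows, each an object with "slide": the shift along the tool's x, y, z in cm, a list of three; "yaw": the turn about the tool's z in degrees. A call has 1 to 20 rows; each row shifts and turns the commanded pose from where the row before left it, along the tool's axes as they then stand; what a row does not reach is not made up. A row lasts 1/10 s, in which the tool goes at most 50 mm and 8.59 degrees, less where a joint would pass 70% of its speed; a pose out of reach is approached as far as the arm can. A call is refused whole if a number of a shift passes 5 or a number of a turn 8.59, either way. A call with a gripper value outside its range is refused whole. "gripper" is the opening, from 0 (shut) to 1 (fully open), set as the call begins (left out, the last holds). The fingers move at their own pace and stop on an object; "newtons" is the grip in N (left out, the last holds). Time passes only in rows, so rows that do not move let the fingers close. It gives the time, the measured TCP pose, the force, the opening and the grip force at its end, in the units of the state.
- r.state(): the state, without advancing time (a new reading comes with each control period).
- r.read_camera(name): name is "scene" or "side" or "wrist"; returns a dict with "img" (420x560x3 uint8, red, green, blue), "fx", "fy", "cx", "cy" (pixels), "D" ([k1, k2, p1, p2, k3] as OpenCV has them; the pictures are not rectified), "R" (3x3) and "t" (3): a world point X has camera coordinates R X + t. Camera axes: x right, y down, z forward; pixel columns grow to the right and rows downward; lengths in m; the calibration is good to about 2 mm. A picture is of the moment at which its call begins. There is no depth.
- r.hand_in(): hands the job in; it is judged then, once.
The state is a dict: "time": time; "joints": joint angles; "joint_vel": joint speeds; "tau": joint torques, N m; "ee_pos": TCP position; "ee_rot": TCP orientation; "force": force on the tool from outside, world axes, zero at the start; "moment": the same for the moment, N m; "gripper_width": finger opening in m; "grip_force": force on a finger pad.
Only numpy, scipy, OpenCV 4.12 (cv2) and the standard library are available. Lean on these libraries where they do the work, as an engineer would, in place of code of your own. Each camera call takes 0.05 s, during which the arm holds its last target. There are 200 camera calls.

## Working session

There is one attempt and no reset: what is moved stays moved. The work goes in short steps, Python scripts to look and compute and a tool call to move; the robot and the scene stay as the last step left them, time stands still between calls to the robot, and variables do not carry over. Pictures are saved under pics/ and viewed, at most 10 in all, crops included, and the job is handed in when it is done.

Besides the shell and the picture viewer there is one more tool, called after "Call:" in YAML: its name, and indented under it one key for each argument. send_rows: Moves the arm, as the interface text tells. Its arguments: {"type":"object","properties":{"commands":{"type":"array"},"gripper":{"type":"number"},"newtons":{"type":"number"}},"required":["commands"]}

```bash
mkdir -p pics
python3 - <<'E'
from plant import r
import cv2,numpy as np,pickle
d={}
for n in ("scene","side","wrist"):
    c=r.read_camera(n);d[n]=c;cv2.imwrite(f"pics/{n}0.png",c["img"][:,:,::-1])
    R=np.array(c["R"]);print(n,c["fx"],c["cx"],c["cy"],c["D"],(-R.T@np.array(c["t"])).round(3),R[2].round(2))
pickle.dump(d,open("c0.pkl","wb"))
s=r.state();print(s["time"],s["ee_pos"],np.round(s["ee_rot"],3),s["gripper_width"])
a=np.hstack([d["scene"]["img"],d["side"]["img"]])
E
```

```text
scene 531.6361106006404 274.33998102622536 211.00076039960678 [0.03287947 0.         0.         0.         0.        ] [-0.192  0.497  1.104] [ 0.58 -0.38 -0.72]
side 403.78932974948907 281.90695921121795 212.37493466936596 [-0.09470357  0.          0.          0.          0.        ] [0.417 0.885 0.524] [ 0.17 -0.89 -0.42]
wrist 357.11520939311623 278.00398799700565 207.82452822770287 [-0.08358586  0.          0.          0.          0.        ] [ 0.198 -0.465  0.374] [-0.28 -0.07 -0.96]
0.15 [ 0.12638927 -0.48328528  0.23062388] [[ 0.967  0.253 -0.   ]
 [ 0.253 -0.967  0.002]
 [ 0.    -0.002 -1.   ]] 0.08580257555333108
```

View pics/scene0.png

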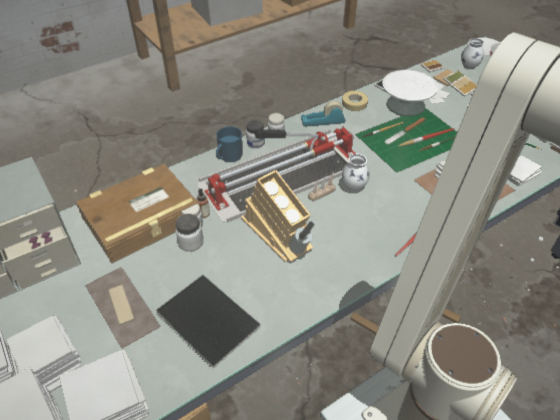

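View pics/side0.png

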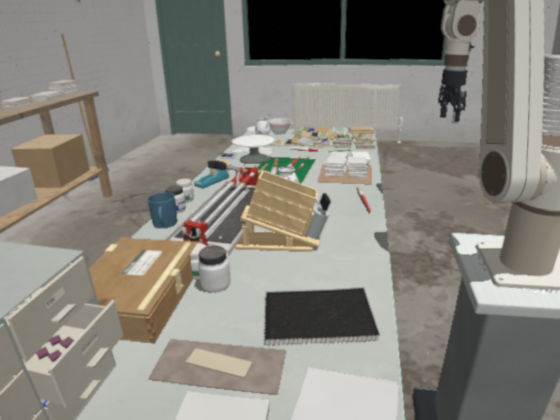

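Scene view: rack with trays at about (278,215), the black book at (208,320), jar (190,230), vase (355,175) and cone set (320,190). Side view: the tray stack is at (280,205), the catch knob at (325,200) and the book at (320,315). I'll zoom in to get corners.

Run:
```python
import cv2,numpy as np,pickle
d=pickle.load(open("c0.pkl","rb"))
A=cv2.resize(d["scene"]["img"][160:270,235:335],None,fx=4,fy=4,interpolation=cv2.INTER_CUBIC)
B=cv2.resize(d["side"]["img"][165:255,235:335],None,fx=4,fy=4,interpolation=cv2.INTER_CUBIC)
o=np.zeros((440,800,3),np.uint8);o[:440,:400]=A;o[:360,400:]=B
cv2.imwrite("pics/z0.png",o[:,:,::-1])
open("h.py","w").write('''
import numpy as np,cv2
def ray(c,uv):
    K=np.array([[c["fx"],0,c["cx"]],[0,c["fy"],c["cy"]],[0,0,1]])
    p=cv2.undistortPoints(np.array([[uv]],float),K,np.array(c["D"],float))[0,0]
    R=np.array(c["R"]);return -R.T@np.array(c["t"]),R.T@np.array([p[0],p[1],1])
def on(c,uv,z):
    o,v=ray(c,uv);return o+v*(z-o[2])/v[2]
def two(c1,u1,c2,u2):
    o1,v1=ray(c1,u1);o2,v2=ray(c2,u2)
    s=np.linalg.lstsq(np.c_[v1,-v2],o2-o1,rcond=None)[0]
    a,b=o1+s[0]*v1,o2+s[1]*v2;return (a+b)/2,np.linalg.norm(a-b)
def proj(c,X):
    K=np.array([[c["fx"],0,c["cx"]],[0,c["fy"],c["cy"]],[0,0,1]])
    return cv2.projectPoints(np.array(X,float).reshape(-1,1,3),cv2.Rodrigues(np.array(c["R"],float))[0],np.array(c["t"],float),K,np.array(c["D"],float))[0][:,0]
C,S=np.cos(np.radians(20)),np.sin(np.radians(20))
def deck(p): # deck mm -> rack m
    x,y,z=np.array(p,float)/1000;return np.array([x*C-z*S,y,.062+x*S+z*C])
def w(pose,q): # rack pose x,y,yaw ; rack pt -> world
    x,y,a=pose;c,s=np.cos(a),np.sin(a);return np.array([x+c*q[0]-s*q[1],y+s*q[0]+c*q[1],q[2]])
''')
from h import *
c=d["scene"];g=cv2.cvtColor(c["img"],cv2.COLOR_RGB2GRAY);m=np.zeros_like(g)
m[250:390,130:285]=(g[250:390,130:285]<75)
ct=max(cv2.findContours(m,cv2.RETR_EXTERNAL,cv2.CHAIN_APPROX_NONE)[0],key=cv2.contourArea)
q=cv2.approxPolyDP(ct,12,True)[:,0];print(q)
P=np.array([on(c,u,.012)for u in q]);print(P.round(4),P.mean(0));print([np.linalg.norm(P[i]-P[i-1]).round(4) for i in range(len(P))])
```

```text
[[202 276]
 [158 311]
 [214 364]
 [257 323]]
[[0.5893 0.2032 0.012 ]
 [0.5567 0.3403 0.012 ]
 [0.3606 0.2962 0.012 ]
 [0.3954 0.1609 0.012 ]] [0.47550993 0.2501617  0.012     ]
[np.float64(0.1985), np.float64(0.141), np.float64(0.2009), np.float64(0.1397)]
```

View pics/z0.png

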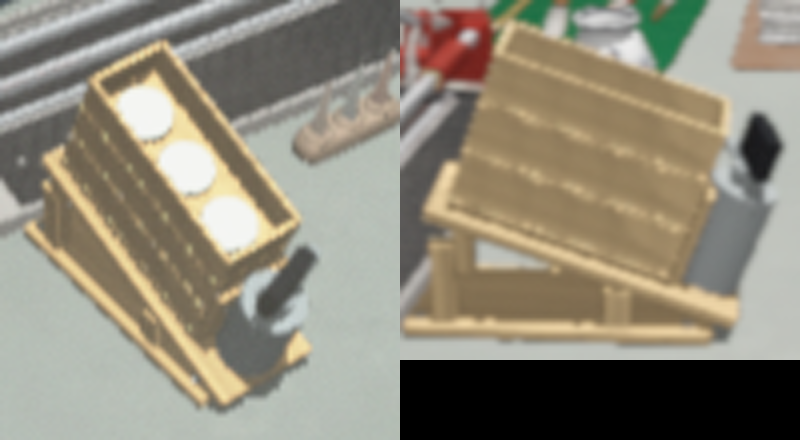

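Zoom: the scene rim corners of the top tray are at crop (95,80), (163,43), (299,217), (222,262). In the side view the rim runs from far (505,25)–(730,97) to near (497,53)–(722,132), with the knob at (762,145). I'll fit the rack pose to these points.

Run:
```python
import pickle,numpy as np
from h import *
from scipy.optimize import least_squares
d=pickle.load(open("c0.pkl","rb"));c=d["scene"];s=d["side"]
L=[(75,30,112),(75,-30,112),(-75,-30,112),(-75,30,112)]
U=np.array([(95,80),(163,43),(299,217),(222,262)])/4+[235-.4,160-.4]
V=np.array([(497,53),(505,25),(730,97),(722,132)])/4+[235-100-.4,165-.4]
def res(p,f=0):
    X=[w(p,deck(q)) for q in L]; a=proj(c,X)-U;b=proj(s,X)-V
    return (a,b) if f else np.r_[a.ravel(),.7*b.ravel()]
o=least_squares(res,[.5,-.05,0]);p=o.x;print(p.round(4));print(*[x.round(1) for x in res(p,1)])
o2=least_squares(lambda p:res(p)[:8],p).x;print("scene only",o2)
g=w(p,deck((-100,0,103)));print("grip pt",g,proj(c,[g,w(p,deck((-100,0,115)))]),proj(s,[g]))
print("rim centre",w(p,deck((0,0,112))))
for n,z in(("jar",.0),):pass
print("jar~",on(c,(190,245),0),"vase",on(c,(356,186),0),"cone",on(c,(321,196),0))
```

```text
[ 0.6194 -0.0375  0.0597]
[[-1.8 -0.6]
 [ 0.2 -1.1]
 [ 0.7  1. ]
 [ 1.   0.6]] [[-1.4 -0.6]
 [ 0.8 -1.6]
 [-0.2  0.4]
 [ 0.7  0.8]]
scene only [ 0.6194926  -0.03789038  0.05212263]
grip pt [ 0.49038828 -0.04522721  0.12458633] [[305.65297847 229.75267782]
 [306.89398051 227.68359371]] [[324.45943484 200.23431232]]
rim centre [ 0.58111757 -0.03980647  0.16724557]
jar~ [0.70776106 0.17737919 0.        ] vase [ 0.63454578 -0.34230079  0.        ] cone [ 0.65934266 -0.22983617  0.        ]
```

Call:
send_rows:
  commands:
    - {"slide": [0,0,-1],"yaw": 5.7}
    - {"slide": [0,0,-1],"yaw": 5.7}
    - {"slide": [2.2,-2.35,-0.5],"yaw": 0}
    - {"slide": [2.2,-2.35,-0.5],"yaw": 0}
    - {"slide": [2.2,-2.35,-0.5],"yaw": 0}
    - {"slide": [2.2,-2.35,-0.5],"yaw": 0}
    - {"slide": [2.2,-2.35,-0.5],"yaw": 0}
    - {"slide": [2.2,-2.35,-0.5],"yaw": 0}
    - {"slide": [2.2,-2.35,-0.5],"yaw": 0}
    - {"slide": [2.2,-2.35,-0.5],"yaw": 0}
    - {"slide": [2.2,-2.35,-0.5],"yaw": 0}
    - {"slide": [2.2,-2.35,-0.5],"yaw": 0}
    - {"slide": [2.2,-2.35,-0.5],"yaw": 0}
    - {"slide": [2.2,-2.35,-0.5],"yaw": 0}
    - {"slide": [2.2,-2.35,-0.5],"yaw": 0}
    - {"slide": [2.2,-2.35,-0.5],"yaw": 0}
    - {"slide": [2.2,-2.35,-0.5],"yaw": 0}
    - {"slide": [2.2,-2.35,-0.5],"yaw": 0}
    - {"slide": [2.2,-2.35,-0.5],"yaw": 0}
    - {"slide": [2.2,-2.35,-0.5],"yaw": 0}

```text
time: 2.15
ee_pos: [0.4984, -0.0377, 0.3412]
ee_rot: [[0.998, 0.057, -0.001], [0.057, -0.998, -0.0], [-0.001, 0.0, -1.0]]
force: [1.0, -0.3, 0.6]
gripper_width: 0.0853
grip_force: 0.0
```

```bash
cat >> h.py <<'E'
def st(msg=1):
    from plant import r
    s=r.state();R=np.array(s["ee_rot"])
    print("t %.2f pos %s yaw %.2f zax %s F %s M %s w %.4f g %.1f"%(s["time"],np.round(s["ee_pos"],4),np.degrees(np.arctan2(R[1,0],R[0,0])),R[:,2].round(3),np.round(s["force"],2),np.round(s["moment"],2),s["gripper_width"],s["grip_force"]));return s
def go(t,yaw=None):
    """tool-axis shift in cm from now to t, after turning to yaw deg"""
    from plant import r
    s=r.state();R=np.array(s["ee_rot"]);y0=np.degrees(np.arctan2(R[1,0],R[0,0]))
    y=y0 if yaw is None else yaw;a=np.radians(y);T=np.array([[np.cos(a),np.sin(a),0],[np.sin(a),-np.cos(a),0],[0,0,-1]])
    print("yaw rows total %.2f, slide cm %s"%(y0-y,(100*T.T@(np.array(t)-s["ee_pos"])).round(2)))
E
python3 - <<'E'
from h import *;from plant import r;import pickle
s=st();print(s["joints"])
c=r.read_camera("wrist");pickle.dump(c,open("w1.pkl","wb"));cv2.imwrite("pics/w1.png",c["img"][:,:,::-1])
p=[.6194,-.0375,.0597]
print(proj(c,[w(p,deck(q)) for q in[(75,30,112),(75,-30,112),(-75,-30,112),(-75,30,112),(-100,0,115)]]))
E
```

```text
t 2.15 pos [ 0.4984 -0.0377  0.3412] yaw 3.27 zax [-0.001 -0.    -1.   ] F [ 1.04 -0.26  0.55] M [-0.03 -0.01 -0.04] w 0.0853 g 0.0
[-7.54960922e-02  2.23512016e-01  2.65286127e-01  1.61323752e+00
 -1.42980643e-04  3.00907541e+00]
[[246.2643803   -6.97359606]
 [327.05651433  -6.97488619]
 [315.93065625 167.29719912]
 [254.10994888 167.40321002]
 [284.85126648 190.44799723]]
```

View pics/w1.png

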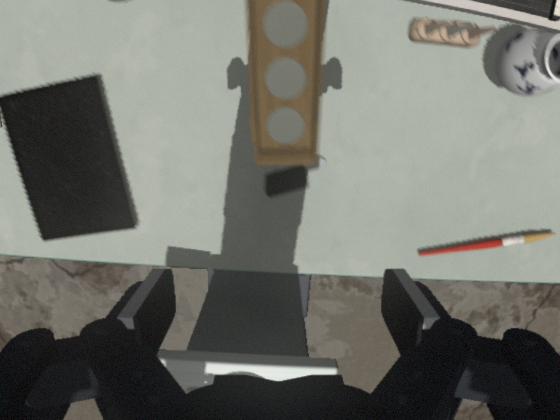

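The wrist view shows the near rim corners at (254,165) and (318,162), against (254,167) and (316,167) predicted. The bar centre is at (286,181), and the book is on the left. The rack pose holds. I'll do a half turn now to leave room in joint 6.

Call:
send_rows:
  commands:
    - {"slide": [0,0,0],"yaw": -8.57}
    - {"slide": [0,0,0],"yaw": -8.57}
    - {"slide": [0,0,0],"yaw": -8.57}
    - {"slide": [0,0,0],"yaw": -8.57}
    - {"slide": [0,0,0],"yaw": -8.57}
    - {"slide": [0,0,0],"yaw": -8.57}
    - {"slide": [0,0,0],"yaw": -8.57}
    - {"slide": [0,0,0],"yaw": -8.57}
    - {"slide": [0,0,0],"yaw": -8.57}
    - {"slide": [0,0,0],"yaw": -8.57}
    - {"slide": [0,0,0],"yaw": -8.57}
    - {"slide": [0,0,0],"yaw": -8.57}
    - {"slide": [0,0,0],"yaw": -8.57}
    - {"slide": [0,0,0],"yaw": -8.57}
    - {"slide": [0,0,0],"yaw": -8.57}
    - {"slide": [0,0,0],"yaw": -8.57}
    - {"slide": [0,0,0],"yaw": -8.57}
    - {"slide": [0,0,0],"yaw": -8.57}
    - {"slide": [0,0,0],"yaw": -8.57}
    - {"slide": [0,0,0],"yaw": -8.57}

```text
time: 4.2
ee_pos: [0.4975, -0.039, 0.3409]
ee_rot: [[-0.996, 0.087, -0.001], [0.087, 0.996, 0.0], [0.001, -0.0, -1.0]]
force: [0.3, -0.4, -0.3]
gripper_width: 0.0856
grip_force: 0.0
```

Run:
```python
from h import *;import pickle
st();go((.5861,-.0395,.215),183.4);go((.5861,-.0395,.135),183.4)
c=pickle.load(open("w1.pkl","rb"))
P=np.array([on(c,u,.012) for u in[(100,75),(135,227),(45,240),(0,97)]]);print(P.round(4),P.mean(0))
print([np.linalg.norm(P[i]-P[i-1]).round(4) for i in range(4)])
# refined mask corners
g=cv2.cvtColor(c["img"],cv2.COLOR_RGB2GRAY);m=np.zeros_like(g);m[50:250,0:180]=g[50:250,0:180]<70
ct=max(cv2.findContours(m,cv2.RETR_EXTERNAL,cv2.CHAIN_APPROX_NONE)[0],key=cv2.contourArea)
X=np.array([on(c,u[0],.012)[:2]*1000 for u in ct],np.float32);print(cv2.minAreaRect(X))
```

```text
t 4.20 pos [ 0.4975 -0.039   0.3409] yaw 175.01 zax [-0.001  0.    -1.   ] F [ 0.26 -0.4  -0.29] M [-0.   -0.04 -0.04] w 0.0856 g 0.0
yaw rows total -8.39, slide cm [-8.84 -0.57 12.59]
yaw rows total -8.39, slide cm [-8.84 -0.57 20.59]
[[0.595  0.1965 0.012 ]
 [0.3904 0.1601 0.012 ]
 [0.3611 0.2998 0.012 ]
 [0.5646 0.3412 0.012 ]] [0.47776301 0.2493914  0.012     ]
[np.float64(0.1479), np.float64(0.2079), np.float64(0.1428), np.float64(0.2077)]
((478.2480163574219, 251.7808380126953), (207.99114990234375, 149.48707580566406), 11.648290634155273)
```

Call:
send_rows:
  commands:
    - {"slide": [0,0,0],"yaw": -8.4}
    - {"slide": [-2.21,-0.14,3.15],"yaw": 0}
    - {"slide": [-2.21,-0.14,3.15],"yaw": 0}
    - {"slide": [-2.21,-0.14,3.15],"yaw": 0}
    - {"slide": [-2.21,-0.15,3.15],"yaw": 0}
    - {"slide": [0,0,2],"yaw": 0}
    - {"slide": [0,0,2],"yaw": 0}
    - {"slide": [0,0,2],"yaw": 0}
    - {"slide": [0,0,1],"yaw": 0}
    - {"slide": [0,0,1],"yaw": 0}
    - {"slide": [0,0,0],"yaw": 0}

```text
time: 5.3
ee_pos: [0.5856, -0.0399, 0.1341]
ee_rot: [[-0.999, -0.053, -0.002], [-0.053, 0.999, 0.0], [0.002, 0.0, -1.0]]
force: [-0.3, -0.0, 0.1]
gripper_width: 0.0854
grip_force: 0.0
```

Call:
send_rows:
  commands:
    - {"slide": [0,0,0],"yaw": 0}
    - {"slide": [0,0,0],"yaw": 0}
    - {"slide": [0,0,0],"yaw": 0}
    - {"slide": [0,0,0],"yaw": 0}
    - {"slide": [0,0,0],"yaw": 0}
  gripper: 0.5
  newtons: 30

```text
time: 5.8
ee_pos: [0.5872, -0.04, 0.1367]
ee_rot: [[-0.999, -0.053, 0.003], [-0.053, 0.999, -0.0], [-0.003, -0.0, -1.0]]
force: [-0.9, -1.4, 6.1]
gripper_width: 0.0598
grip_force: 33.5
```

Run:
```python
from h import *
s=st()
c=np.array(s["ee_pos"]);print(c-w([.6194,-.0375,.0597],deck((-5,0,84))))
```

```text
t 5.80 pos [ 0.5872 -0.04    0.1367] yaw -176.94 zax [ 0.003 -0.    -1.   ] F [-0.9  -1.4   6.12] M [0.06 0.15 0.06] w 0.0598 g 33.5
[ 0.00119386 -0.000509   -0.00249448]
```

Call:
send_rows:
  commands:
    - {"slide": [0.1,0,-0.28],"yaw": 0}
    - {"slide": [0.17,0,-0.47],"yaw": 0}
    - {"slide": [0.34,0,-0.94],"yaw": 0}
    - {"slide": [0.5,0,-1.4],"yaw": 0}
    - {"slide": [0.7,0,-1.9],"yaw": 0}
    - {"slide": [0.5,0,-1.4],"yaw": 0}
    - {"slide": [0,0,0],"yaw": 0}

```text
time: 6.5
ee_pos: [0.5644, -0.0413, 0.2027]
ee_rot: [[-0.999, -0.053, 0.006], [-0.053, 0.999, -0.0], [-0.006, -0.001, -1.0]]
force: [0.1, -0.2, -2.3]
gripper_width: 0.0595
grip_force: 32.8
```

Run:
```python
from h import *;from plant import r
s=st();go((.475,-.22,.135),183)
a=r.read_camera("side")["img"][145:255,225:345]
cv2.imwrite("pics/s1.png",cv2.resize(a,None,fx=4,fy=4)[:,:,::-1])
```

```text
t 6.50 pos [ 0.5644 -0.0413  0.2027] yaw -176.95 zax [ 0.006 -0.    -1.   ] F [ 0.15 -0.25 -2.27] M [ 0.   -0.04  0.02] w 0.0595 g 32.8
yaw rows total -359.95, slide cm [  9.86 -17.38   6.77]
```

View pics/s1.png

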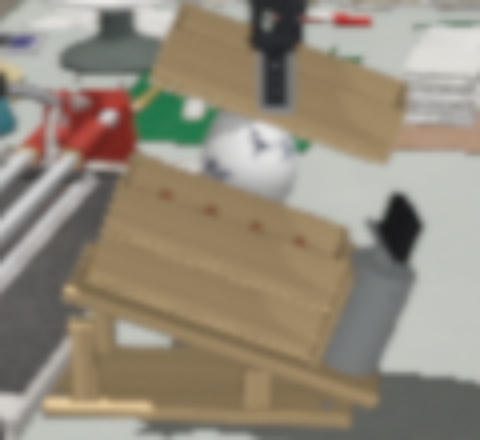

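The crop shows the top tray clear in the gripper at (280,90). The mid tray with its cones is still seated at (220,240), and the knob is at (405,225).

Call:
send_rows:
  commands:
    - {"slide": [1.0,-1.2,-0.5],"yaw": 0}
    - {"slide": [1.1,-2.0,0],"yaw": 0}
    - {"slide": [1.3,-2.5,0],"yaw": 0}
    - {"slide": [1.3,-2.5,0],"yaw": 0}
    - {"slide": [1.3,-2.5,0.5],"yaw": 0}
    - {"slide": [1.3,-2.5,1.5],"yaw": 0}
    - {"slide": [1.3,-2.2,2.5],"yaw": 0}
    - {"slide": [1.2,-2.0,3],"yaw": 0}
    - {"slide": [0,0,3],"yaw": 0}
    - {"slide": [0,0,3],"yaw": 0}
    - {"slide": [0,0,2],"yaw": 0}
    - {"slide": [0,0,0.7],"yaw": 0}
    - {"slide": [0,0,0],"yaw": 0}
  newtons: 20

```text
time: 7.85
ee_pos: [0.4733, -0.2199, 0.0409]
ee_rot: [[-0.999, -0.053, -0.003], [-0.053, 0.999, 0.001], [0.003, 0.001, -1.0]]
force: [-0.7, 0.4, -1.4]
gripper_width: 0.0596
grip_force: 32.7
```

```bash
python3 -c "
from h import *;st()"
```

```text
t 7.85 pos [ 0.4733 -0.2199  0.0409] yaw -176.97 zax [-0.003  0.001 -1.   ] F [-0.72  0.38 -1.4 ] M [-0.04  0.02 -0.01] w 0.0596 g 32.7
```

Call:
send_rows:
  commands:
    - {"slide": [0,0,0.5],"yaw": 0}
    - {"slide": [0,0,0.4],"yaw": 0}
    - {"slide": [-0.15,0,0.3],"yaw": 0}
    - {"slide": [-0.15,0,0.3],"yaw": 0}
    - {"slide": [0,0,0],"yaw": 0}
  gripper: 0.5
  newtons: 20

```text
time: 8.35
ee_pos: [0.4789, -0.2205, 0.028]
ee_rot: [[-0.999, -0.054, 0.002], [-0.054, 0.999, -0.002], [-0.002, -0.002, -1.0]]
force: [0.3, -1.8, 1.5]
gripper_width: 0.0596
grip_force: 30.0
```

Call:
send_rows:
  commands:
    - {"slide": [-0.2,0,0.3],"yaw": 0}
    - {"slide": [-0.2,0,0.3],"yaw": 0}
    - {"slide": [-0.1,0,0.2],"yaw": 0}
    - {"slide": [0,0,0],"yaw": 0}

```text
time: 8.75
ee_pos: [0.4845, -0.2201, 0.0197]
ee_rot: [[-0.999, -0.054, 0.003], [-0.054, 0.999, -0.001], [-0.003, -0.001, -1.0]]
force: [2.4, -1.1, 4.8]
gripper_width: 0.0597
grip_force: 30.1
```

Run:
```python
from h import *;from plant import r
s=st();print(s["joints"][5])
c=r.read_camera("scene");u=proj(c,[(.475,-.22,.03)])[0].astype(int);print(u)
a=c["img"][max(u[1]-70,0):u[1]+70,u[0]-90:u[0]+90];c2=r.read_camera("side");v=proj(c2,[(.475,-.22,.03)])[0].astype(int)
b=c2["img"][v[1]-50:v[1]+50,v[0]-90:v[0]+90]
cv2.imwrite("pics/p1.png",cv2.resize(np.vstack([a,b]),None,fx=2.4,fy=2.4)[:,:,::-1])
```

```text
t 8.75 pos [ 0.4845 -0.2201  0.0197] yaw -176.92 zax [ 0.003 -0.001 -1.   ] F [ 2.35 -1.13  4.81] M [-0.2  -0.33  0.05] w 0.0597 g 30.1
-0.4803767242568846
[360 229]
```

View pics/p1.png

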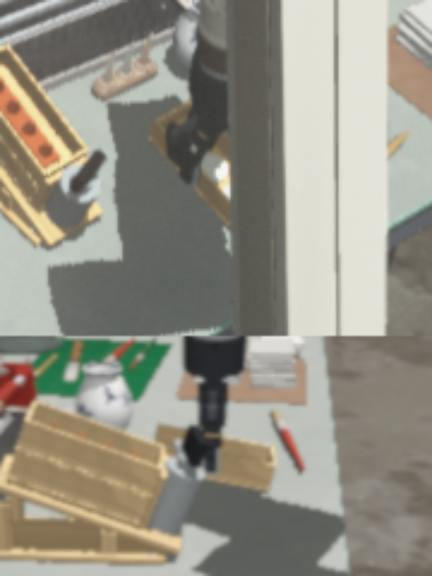

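The tray is levelling in the grip (rim tilt about 10° left in the side crop, (160,430)–(275,455)). I'll keep pressing by feel.

Call:
send_rows:
  commands:
    - {"slide": [-0.15,0,0.25],"yaw": 0}
    - {"slide": [-0.15,0,0.25],"yaw": 0}
    - {"slide": [-0.05,0,0.15],"yaw": 0}
    - {"slide": [0,0,0],"yaw": 0}

```text
time: 9.25
ee_pos: [0.4865, -0.2194, 0.0127]
ee_rot: [[-0.999, -0.053, 0.0], [-0.053, 0.999, 0.0], [-0.0, 0.0, -1.0]]
force: [3.6, -0.0, 3.7]
gripper_width: 0.0598
grip_force: 30.2
```

Call:
send_rows:
  commands:
    - {"slide": [-0.05,0,0.15],"yaw": 0}
    - {"slide": [0,0,0.1],"yaw": 0}
    - {"slide": [0,0,0],"yaw": 0}

```text
time: 9.55
ee_pos: [0.4866, -0.2193, 0.01]
ee_rot: [[-0.999, -0.053, -0.0], [-0.053, 0.999, 0.0], [0.0, 0.0, -1.0]]
force: [2.8, -0.4, 4.0]
gripper_width: 0.0596
grip_force: 30.3
```

Call:
send_rows:
  commands:
    - {"slide": [0,0,0.1],"yaw": 0}
    - {"slide": [0,0,0],"yaw": 0}

```text
time: 9.75
ee_pos: [0.4865, -0.2193, 0.009]
ee_rot: [[-0.999, -0.053, -0.0], [-0.053, 0.999, 0.0], [0.0, 0.0, -1.0]]
force: [3.9, -0.7, 4.1]
gripper_width: 0.0597
grip_force: 30.3
```

Call:
send_rows:
  commands:
    - {"slide": [0,0,0.15],"yaw": 0}
    - {"slide": [0,0,0],"yaw": 0}

```text
time: 9.95
ee_pos: [0.4866, -0.2193, 0.0075]
ee_rot: [[-0.999, -0.053, -0.0], [-0.053, 0.999, 0.0], [0.0, 0.0, -1.0]]
force: [3.1, -0.1, 4.1]
gripper_width: 0.0595
grip_force: 30.4
```

Call:
send_rows:
  commands:
    - {"slide": [0,0,0.15],"yaw": 0}
    - {"slide": [0,0,0],"yaw": 0}

```text
time: 10.15
ee_pos: [0.4868, -0.2194, 0.0067]
ee_rot: [[-0.999, -0.053, 0.0], [-0.053, 0.999, 0.0], [-0.0, 0.0, -1.0]]
force: [3.0, 0.8, 8.3]
gripper_width: 0.0596
grip_force: 30.9
```

Call:
send_rows:
  commands:
    - {"slide": [0,0,-0.1],"yaw": 0}
    - {"slide": [0,0,0],"yaw": 0}
    - {"slide": [0,0,0],"yaw": 0}
    - {"slide": [0,0,-1],"yaw": 0}
    - {"slide": [0,0,-2],"yaw": 0}
    - {"slide": [0,0,-3.5],"yaw": 0}
    - {"slide": [0,0,-4.5],"yaw": 0}
    - {"slide": [0,0,-5],"yaw": 0}
    - {"slide": [0,0,-4.5],"yaw": 0}
    - {"slide": [0,0,0],"yaw": 0}
  gripper: 1

```text
time: 11.15
ee_pos: [0.4903, -0.2211, 0.2203]
ee_rot: [[-0.999, -0.053, 0.013], [-0.053, 0.999, -0.006], [-0.012, -0.007, -1.0]]
force: [1.2, -0.2, 1.1]
gripper_width: 0.0854
grip_force: 0.0
```

Run:
```python
from h import *;from plant import r;import pickle
st()
d={n:r.read_camera(n) for n in("wrist","scene","side")};pickle.dump(d,open("w2.pkl","wb"))
def cr(c,P,h,k):
    u=proj(c,[P])[0].astype(int);y,x=max(u[1]-h,0),max(u[0]-h,0);print(k,x,y);return cv2.resize(c["img"][y:y+2*h,x:x+2*h],(400,400))
a=d["wrist"]["img"]
u=proj(d["wrist"],[(.48,-.22,.04)])[0];print("wrist proj",u)
P=(.48,-.22,.03)
o=np.hstack([cv2.resize(a,(400,300)),cr(d["side"],P,40,"side")[:300]])
cv2.imwrite("pics/p2.png",o[:,:,::-1])
go(w([.6194,-.0375,.0597],deck((-5,0,48)))+[0,0,.001],183.4)
```

```text
t 11.15 pos [ 0.4903 -0.2211  0.2203] yaw -176.95 zax [ 0.013 -0.006 -1.   ] F [ 1.19 -0.17  1.08] M [-0.02 -0.07  0.  ] w 0.0854 g 0.0
wrist proj [281.27102466 168.92221923]
side 292 166
yaw rows total -360.35, slide cm [-12.26  17.36  10.57]
```

View pics/p2.png

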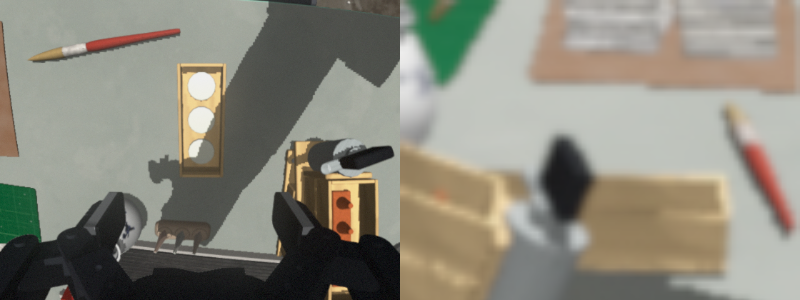

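The wrist half shows the parked tray level on bare table, corners at about (178,64)–(223,176) in the half-scale picture. The side half shows it flat, partly behind the knob. Next is the mid tray.

Call:
send_rows:
  commands:
    - {"slide": [-0.6,0.86,0],"yaw": 0}
    - {"slide": [-1.5,2.2,0],"yaw": 0}
    - {"slide": [-2.0,2.8,0],"yaw": 0}
    - {"slide": [-2.2,3.1,0],"yaw": 0}
    - {"slide": [-2.2,3.1,0.5],"yaw": 0}
    - {"slide": [-2.1,3.0,1.0],"yaw": 0}
    - {"slide": [-1.66,2.3,1.0],"yaw": 0}
    - {"slide": [0,0,2],"yaw": 0}
    - {"slide": [0,0,3],"yaw": 0}
    - {"slide": [0,0,2],"yaw": 0}
    - {"slide": [0,0,1.5],"yaw": 0}
    - {"slide": [0,0,0.7],"yaw": 0}
    - {"slide": [0,0,0],"yaw": 0}

```text
time: 12.6
ee_pos: [0.5982, -0.0389, 0.0926]
ee_rot: [[-0.999, -0.054, -0.005], [-0.054, 0.999, 0.0], [0.005, 0.001, -1.0]]
force: [0.1, -0.5, 0.1]
gripper_width: 0.0854
grip_force: 0.0
```

Run:
```python
from h import *;import pickle
st();go(w([.6194,-.0375,.0597],deck((-5,0,48)))-[0,0,.004],None)
d=pickle.load(open("w2.pkl","rb"));c=d["wrist"];P=np.array([on(c,u,.04) for u in[(249,90),(312,90),(312,246),(249,246)]]);print(P.round(4),P.mean(0))
```

```text
t 12.60 pos [ 0.5982 -0.0389  0.0926] yaw -176.92 zax [-0.005  0.    -1.   ] F [ 0.06 -0.5   0.05] M [-0.02  0.02 -0.07] w 0.0854 g 0.0
yaw rows total 0.00, slide cm [-0.02  0.02 -0.88]
[[ 0.4121 -0.2518  0.04  ]
 [ 0.4091 -0.1973  0.04  ]
 [ 0.5549 -0.1856  0.04  ]
 [ 0.5584 -0.2473  0.04  ]] [ 0.48361139 -0.2205076   0.04      ]
```

Call:
send_rows:
  commands:
    - {"slide": [0,0,-0.5],"yaw": 0}
    - {"slide": [0,0,-0.4],"yaw": 0}
    - {"slide": [0,0,0],"yaw": 0}

```text
time: 12.9
ee_pos: [0.6014, -0.0397, 0.1064]
ee_rot: [[-0.999, -0.053, 0.004], [-0.053, 0.999, -0.0], [-0.004, -0.0, -1.0]]
force: [0.1, 1.1, -0.6]
gripper_width: 0.0853
grip_force: 0.0
```

Call:
send_rows:
  commands:
    - {"slide": [0,0,0],"yaw": 0}
    - {"slide": [0,0,0],"yaw": 0}
    - {"slide": [0,0,0],"yaw": 0}
    - {"slide": [0,0,0],"yaw": 0}
    - {"slide": [0,0,0],"yaw": 0}
  gripper: 0.5
  newtons: 30

```text
time: 13.4
ee_pos: [0.6002, -0.0397, 0.105]
ee_rot: [[-0.999, -0.053, 0.001], [-0.053, 0.999, -0.0], [-0.001, -0.0, -1.0]]
force: [-2.2, -0.6, 5.2]
gripper_width: 0.0599
grip_force: 33.6
```

Call:
send_rows:
  commands:
    - {"slide": [0.1,0,-0.28],"yaw": 0}
    - {"slide": [0.17,0,-0.47],"yaw": 0}
    - {"slide": [0.34,0,-0.94],"yaw": 0}
    - {"slide": [0.5,0,-1.4],"yaw": 0}
    - {"slide": [0.7,0,-1.9],"yaw": 0}
    - {"slide": [0.7,0,-1.9],"yaw": 0}
    - {"slide": [0.4,0,-1.4],"yaw": 0}
    - {"slide": [0,0,0],"yaw": 0}

```text
time: 14.2
ee_pos: [0.5714, -0.0413, 0.1902]
ee_rot: [[-0.999, -0.053, 0.004], [-0.053, 0.999, -0.0], [-0.004, -0.001, -1.0]]
force: [0.3, 0.1, -2.3]
gripper_width: 0.0599
grip_force: 33.2
```

Run:
```python
from h import *;from plant import r
s=st();
for y in(191.8,):go((.478,.251,.135),y)
```

```text
t 14.20 pos [ 0.5714 -0.0413  0.1902] yaw -176.96 zax [ 0.004 -0.    -1.   ] F [ 0.33  0.07 -2.29] M [-0.06 -0.02 -0.03] w 0.0599 g 33.2
yaw rows total -368.76, slide cm [ 3.16 30.53  5.52]
```

Call:
send_rows:
  commands:
    - {"slide": [0,0,-0.7],"yaw": -4.33}
    - {"slide": [0,0,-0.3],"yaw": -4.33}
    - {"slide": [0.2,1.3,0],"yaw": 0}
    - {"slide": [0.4,2.7,0],"yaw": 0}
    - {"slide": [0.5,3.7,0],"yaw": 0}
    - {"slide": [0.5,3.8,0],"yaw": 0}
    - {"slide": [0.5,3.8,0],"yaw": 0}
    - {"slide": [0.5,3.8,0],"yaw": 0}
    - {"slide": [0.5,3.8,0.4],"yaw": 0}
    - {"slide": [0.4,3.6,1],"yaw": 0}
    - {"slide": [0.4,2.6,1.5],"yaw": 0}
    - {"slide": [0.21,1.39,2.5],"yaw": 0}
    - {"slide": [0,0,3],"yaw": 0}
    - {"slide": [0,0,3],"yaw": 0}
    - {"slide": [0,0,2.4],"yaw": 0}
    - {"slide": [0,0,1],"yaw": 0}
    - {"slide": [0,0,0],"yaw": 0}
  newtons: 20

```text
time: 15.9
ee_pos: [0.4666, 0.2486, 0.0472]
ee_rot: [[-0.979, -0.203, -0.004], [-0.203, 0.979, -0.002], [0.005, -0.001, -1.0]]
force: [-0.4, -0.5, -1.7]
gripper_width: 0.0598
grip_force: 33.0
```

Run:
```python
from h import *
st();go((.4693,.249,.043),191.7)
```

```text
t 15.90 pos [0.4666 0.2486 0.0472] yaw -168.30 zax [-0.004 -0.002 -1.   ] F [-0.42 -0.5  -1.68] M [-0.01 -0.02 -0.01] w 0.0598 g 33.0
yaw rows total -360.00, slide cm [-0.27 -0.02  0.42]
```

Call:
send_rows:
  commands:
    - {"slide": [-0.1,0,0.3],"yaw": 0}
    - {"slide": [-0.1,0,0.3],"yaw": 0}
    - {"slide": [-0.15,0,0.3],"yaw": 0}
    - {"slide": [-0.2,0,0.3],"yaw": 0}
    - {"slide": [-0.2,0,0.3],"yaw": 0}
    - {"slide": [-0.15,0,0.25],"yaw": 0}
    - {"slide": [-0.15,0,0.25],"yaw": 0}
    - {"slide": [-0.1,0,0.2],"yaw": 0}
    - {"slide": [-0.1,0,0.2],"yaw": 0}
    - {"slide": [0,0,0],"yaw": 0}

```text
time: 16.9
ee_pos: [0.4812, 0.252, 0.0249]
ee_rot: [[-0.979, -0.203, 0.0], [-0.203, 0.979, 0.001], [-0.0, 0.001, -1.0]]
force: [3.6, 0.4, 3.9]
gripper_width: 0.0594
grip_force: 30.7
```

Call:
send_rows:
  commands:
    - {"slide": [0,0,0.15],"yaw": 0}
    - {"slide": [0,0,0],"yaw": 0}

```text
time: 17.1
ee_pos: [0.4805, 0.2517, 0.0233]
ee_rot: [[-0.979, -0.203, -0.001], [-0.203, 0.979, 0.0], [0.001, 0.0, -1.0]]
force: [2.5, 0.8, 3.1]
gripper_width: 0.0594
grip_force: 30.7
```

Call:
send_rows:
  commands:
    - {"slide": [0,0,0.15],"yaw": 0}
    - {"slide": [0,0,0],"yaw": 0}

```text
time: 17.3
ee_pos: [0.4805, 0.2516, 0.0218]
ee_rot: [[-0.979, -0.203, -0.001], [-0.203, 0.979, -0.0], [0.001, 0.0, -1.0]]
force: [3.2, 1.3, 3.4]
gripper_width: 0.0597
grip_force: 30.7
```

Call:
send_rows:
  commands:
    - {"slide": [0,0,0.15],"yaw": 0}
    - {"slide": [0,0,0],"yaw": 0}

```text
time: 17.5
ee_pos: [0.4809, 0.2516, 0.0207]
ee_rot: [[-0.979, -0.203, -0.0], [-0.203, 0.979, 0.0], [0.0, 0.0, -1.0]]
force: [3.4, 1.4, 4.9]
gripper_width: 0.0594
grip_force: 30.9
```

Call:
send_rows:
  commands:
    - {"slide": [0,0,0.1],"yaw": 0}
    - {"slide": [0,0,0],"yaw": 0}

```text
time: 17.7
ee_pos: [0.4809, 0.2516, 0.0207]
ee_rot: [[-0.979, -0.203, 0.0], [-0.203, 0.979, 0.0], [-0.0, 0.0, -1.0]]
force: [0.4, -0.1, 11.1]
gripper_width: 0.0593
grip_force: 31.6
```

Call:
send_rows:
  commands:
    - {"slide": [0,0,-0.1],"yaw": 0}
    - {"slide": [0,0,0],"yaw": 0}
    - {"slide": [0,0,0],"yaw": 0}
    - {"slide": [0,0,-1],"yaw": 0}
    - {"slide": [0,0,-2],"yaw": 0}
    - {"slide": [0,0,-3.5],"yaw": 0}
    - {"slide": [0,0,-4.5],"yaw": 0}
    - {"slide": [0,0,-4.5],"yaw": 0}
    - {"slide": [0,0,-3.5],"yaw": 0}
    - {"slide": [0,0,-1],"yaw": 0}
    - {"slide": [0,0,0],"yaw": 0}
  gripper: 1

```text
time: 18.8
ee_pos: [0.4819, 0.2521, 0.2229]
ee_rot: [[-0.979, -0.203, 0.004], [-0.203, 0.979, 0.002], [-0.004, 0.001, -1.0]]
force: [-0.1, 0.4, -0.2]
gripper_width: 0.0853
grip_force: 0.0
```

Run:
```python
from h import *;from plant import r;import pickle
st();c=r.read_camera("wrist");pickle.dump(c,open("w3.pkl","wb"))
I=c["img"];h=cv2.cvtColor(I,cv2.COLOR_RGB2HSV)
def rect(m,z,n):
    k=cv2.findContours(m.astype(np.uint8),cv2.RETR_EXTERNAL,cv2.CHAIN_APPROX_NONE)[0]
    ct=max(k,key=cv2.contourArea);X=np.array([on(c,u[0],z)[:2]*1000 for u in ct],np.float32);print(n,cv2.boundingRect(ct),cv2.minAreaRect(X))
m=(h[...,0]>8)&(h[...,0]<28)&(h[...,1]>70)&(h[...,2]>70)
m[290:]=0;M=np.zeros_like(m);u=proj(c,[(.478,.251,.05)])[0].astype(int);print(u)
M[max(u[1]-140,0):u[1]+140,u[0]-60:u[0]+60]=1
rect(m&M,.052,"tray")
g=cv2.cvtColor(I,cv2.COLOR_RGB2GRAY)
X=[on(c,(u,v),.012) for u,v in[(0,0)]]
m2=((g<70)|m);m2[260:]=0;rect(m2,.012,"book")
cv2.imwrite("pics/w3.png",I[:,:,::-1])
go((.48361,-.2205,.12),183)
```

```text
t 18.80 pos [0.4819 0.2521 0.2229] yaw -168.28 zax [ 0.004  0.002 -1.   ] F [-0.14  0.39 -0.17] M [ 0.    0.04 -0.01] w 0.0853 g 0.0
[277 178]
tray (241, 90, 87, 166) ((475.4213562011719, 256.7472839355469), (151.39161682128906, 74.84249877929688), 12.38874626159668)
book (197, 58, 158, 202) ((473.37786865234375, 248.53646850585938), (204.89608764648438, 148.2750244140625), 11.79516315460205)
yaw rows total -351.29, slide cm [  2.2  -47.16  10.07]
```

View pics/w3.png

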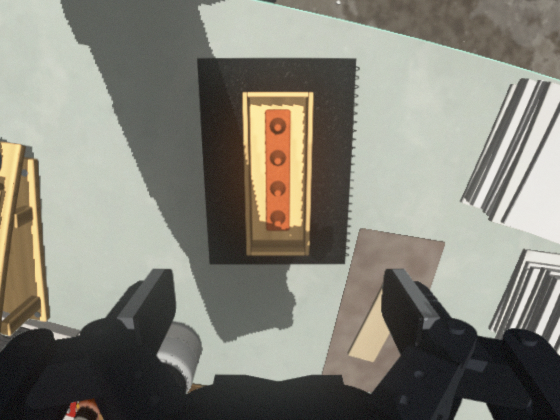

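The mid tray sits level on the book, square to it. Its rim spans px x 243–313 and y 92–256, and the book spans x 198–356 and y 58–264, so it is centred to a few mm. Back to the top tray.

Call:
send_rows:
  commands:
    - {"slide": [0,0,0],"yaw": 4.33}
    - {"slide": [0,0,0],"yaw": 4.33}
    - {"slide": [0.1,-1.5,0],"yaw": 0}
    - {"slide": [0.1,-3.0,0],"yaw": 0}
    - {"slide": [0.2,-4.2,0],"yaw": 0}
    - {"slide": [0.2,-4.2,0],"yaw": 0}
    - {"slide": [0.2,-4.2,0],"yaw": 0}
    - {"slide": [0.2,-4.2,0],"yaw": 0}
    - {"slide": [0.2,-4.2,0],"yaw": 0}
    - {"slide": [0.2,-4.2,0],"yaw": 0}
    - {"slide": [0.2,-4.2,0],"yaw": 0}
    - {"slide": [0.2,-4.2,0],"yaw": 0}
    - {"slide": [0.2,-4.2,0],"yaw": 0}
    - {"slide": [0.14,-3.0,1],"yaw": 0}
    - {"slide": [0.1,-1.8,2],"yaw": 0}
    - {"slide": [0,0,3],"yaw": 0}
    - {"slide": [0,0,3],"yaw": 0}
    - {"slide": [0,0,3],"yaw": 0}
    - {"slide": [0,0,2],"yaw": 0}
    - {"slide": [0,0,0],"yaw": 0}

```text
time: 20.85
ee_pos: [0.479, -0.2188, 0.076]
ee_rot: [[-0.998, -0.054, -0.01], [-0.054, 0.999, 0.004], [0.009, 0.005, -1.0]]
force: [-0.0, -0.0, 0.2]
gripper_width: 0.0853
grip_force: 0.0
```

Run:
```python
from h import *
st();go((.4868,-.2194,.0067),183.05)
```

```text
t 20.85 pos [ 0.479  -0.2188  0.076 ] yaw -176.91 zax [-0.01   0.004 -1.   ] F [-0.01 -0.    0.22] M [-0.02  0.06 -0.02] w 0.0853 g 0.0
yaw rows total -359.96, slide cm [-0.77 -0.1   6.93]
```

Call:
send_rows:
  commands:
    - {"slide": [-0.2,0,1.5],"yaw": 0}
    - {"slide": [-0.2,0,1.5],"yaw": 0}
    - {"slide": [0,0,1],"yaw": 0}
    - {"slide": [0,0,0],"yaw": 0}
    - {"slide": [0,0,0],"yaw": 0}

```text
time: 21.35
ee_pos: [0.4875, -0.2199, 0.041]
ee_rot: [[-0.999, -0.053, -0.0], [-0.053, 0.999, -0.0], [0.0, -0.0, -1.0]]
force: [0.8, 0.4, 0.5]
gripper_width: 0.0857
grip_force: 0.0
```

Run:
```python
from h import *
st();go((.4868,-.2194,.0067),183.05)
```

```text
t 21.35 pos [ 0.4875 -0.2199  0.041 ] yaw -176.94 zax [-0. -0. -1.] F [0.84 0.45 0.47] M [-0.   -0.04 -0.02] w 0.0857 g 0.0
yaw rows total -359.99, slide cm [0.07 0.05 3.43]
```

Call:
send_rows:
  commands:
    - {"slide": [0.07,0.05,1.5],"yaw": 0}
    - {"slide": [0,0,1.2],"yaw": 0}
    - {"slide": [0,0,0.6],"yaw": 0}
    - {"slide": [0,0,0],"yaw": 0}

```text
time: 21.75
ee_pos: [0.4862, -0.2189, 0.0068]
ee_rot: [[-0.999, -0.053, -0.002], [-0.053, 0.999, 0.001], [0.002, 0.001, -1.0]]
force: [0.0, 0.2, -0.0]
gripper_width: 0.0852
grip_force: 0.0
```

Call:
send_rows:
  commands:
    - {"slide": [0,0,0],"yaw": 0}
    - {"slide": [0,0,0],"yaw": 0}
    - {"slide": [0,0,0],"yaw": 0}
    - {"slide": [0,0,0],"yaw": 0}
    - {"slide": [0,0,0],"yaw": 0}
  gripper: 0.5
  newtons: 20

```text
time: 22.25
ee_pos: [0.4875, -0.2194, 0.0082]
ee_rot: [[-0.999, -0.053, 0.001], [-0.053, 0.999, -0.0], [-0.001, -0.0, -1.0]]
force: [0.3, 1.1, 2.9]
gripper_width: 0.0594
grip_force: 23.4
```

Run:
```python
from h import *
st();go((.604,-.039,.1266))
```

```text
t 22.25 pos [ 0.4875 -0.2194  0.0082] yaw -176.94 zax [ 0.001 -0.    -1.   ] F [0.29 1.06 2.88] M [0.07 0.02 0.04] w 0.0594 g 23.4
yaw rows total 0.00, slide cm [-12.59  17.4  -11.84]
```

Call:
send_rows:
  commands:
    - {"slide": [0,0,-0.5],"yaw": 0}
    - {"slide": [0,0,-1.5],"yaw": 0}
    - {"slide": [0,0,-3],"yaw": 0}
    - {"slide": [0,0,-4],"yaw": 0}
    - {"slide": [0,0.4,-4],"yaw": 0}
    - {"slide": [-0.8,1.5,-3],"yaw": 0}
    - {"slide": [-1.6,2.3,-2],"yaw": 0}
    - {"slide": [-2.2,2.8,-0.2],"yaw": 0}
    - {"slide": [-2.2,2.8,0],"yaw": 0}
    - {"slide": [-2.2,2.8,0],"yaw": 0}
    - {"slide": [-2.0,2.5,0],"yaw": 0}
    - {"slide": [-1.12,1.5,0.5],"yaw": 0}
    - {"slide": [-0.5,0.8,1],"yaw": 0}
    - {"slide": [0,0,1.3],"yaw": 0}
    - {"slide": [0,0,1],"yaw": 0}
    - {"slide": [0,0,0],"yaw": 0}
    - {"slide": [0,0,0],"yaw": 0}

```text
time: 23.95
ee_pos: [0.603, -0.0396, 0.1512]
ee_rot: [[-0.999, -0.052, -0.001], [-0.052, 0.999, -0.0], [0.001, -0.0, -1.0]]
force: [-0.5, -0.2, -1.6]
gripper_width: 0.0597
grip_force: 22.8
```

Run:
```python
from h import *
st();go((.6045,-.039,.128))
```

```text
t 23.95 pos [ 0.603  -0.0396  0.1512] yaw -177.02 zax [-0.001 -0.    -1.   ] F [-0.5  -0.18 -1.63] M [-0.01  0.02 -0.01] w 0.0597 g 22.8
yaw rows total 0.00, slide cm [-0.15  0.05  2.32]
```

Lower gently to first contact.

Call:
send_rows:
  commands:
    - {"slide": [-0.15,0.05,1],"yaw": 0}
    - {"slide": [0,0,0.7],"yaw": 0}
    - {"slide": [0,0,0.4],"yaw": 0}
    - {"slide": [0,0,0],"yaw": 0}

```text
time: 24.35
ee_pos: [0.6048, -0.0382, 0.1298]
ee_rot: [[-0.999, -0.053, -0.001], [-0.053, 0.999, -0.0], [0.001, 0.0, -1.0]]
force: [-0.0, 0.9, -2.1]
gripper_width: 0.0593
grip_force: 22.9
```

Call:
send_rows:
  commands:
    - {"slide": [0,0,0.2],"yaw": 0}
    - {"slide": [0.02,0,0.2],"yaw": 0}
    - {"slide": [0,0,0],"yaw": 0}

```text
time: 24.65
ee_pos: [0.605, -0.0382, 0.1271]
ee_rot: [[-0.999, -0.053, 0.001], [-0.053, 0.999, -0.0], [-0.001, -0.0, -1.0]]
force: [-2.6, -0.7, 1.1]
gripper_width: 0.0598
grip_force: 23.4
```

Call:
send_rows:
  commands:
    - {"slide": [0.04,0,0.2],"yaw": 0}
    - {"slide": [0.04,0,0.2],"yaw": 0}
    - {"slide": [0,0,0],"yaw": 0}

```text
time: 24.95
ee_pos: [0.604, -0.0383, 0.1225]
ee_rot: [[-0.999, -0.053, -0.0], [-0.053, 0.999, -0.0], [0.0, -0.0, -1.0]]
force: [-2.3, -0.5, 3.0]
gripper_width: 0.0594
grip_force: 23.6
```

Call:
send_rows:
  commands:
    - {"slide": [0.04,0,0.2],"yaw": 0}
    - {"slide": [0.04,0,0.2],"yaw": 0}
    - {"slide": [0.04,0,0.2],"yaw": 0}
    - {"slide": [0.04,0,0.2],"yaw": 0}
    - {"slide": [0,0,0],"yaw": 0}

```text
time: 25.45
ee_pos: [0.6025, -0.0383, 0.1141]
ee_rot: [[-0.999, -0.053, -0.0], [-0.053, 0.999, -0.0], [0.0, 0.0, -1.0]]
force: [-1.4, -0.5, 0.7]
gripper_width: 0.06
grip_force: 23.8
```

Call:
send_rows:
  commands:
    - {"slide": [0.04,0,0.2],"yaw": 0}
    - {"slide": [0.04,0,0.2],"yaw": 0}
    - {"slide": [0.03,0,0.15],"yaw": 0}
    - {"slide": [0,0,0],"yaw": 0}

```text
time: 25.85
ee_pos: [0.6019, -0.0384, 0.109]
ee_rot: [[-0.999, -0.053, 0.001], [-0.053, 0.999, 0.0], [-0.001, 0.0, -1.0]]
force: [-0.3, -0.0, 1.4]
gripper_width: 0.0599
grip_force: 24.0
```

Run:
```python
from h import *
st()
```

```text
t 25.85 pos [ 0.6019 -0.0384  0.109 ] yaw -176.95 zax [ 0.001  0.    -1.   ] F [-0.29 -0.04  1.39] M [-0.01 -0.23 -0.05] w 0.0599 g 24.0
```

Call:
send_rows:
  commands:
    - {"slide": [0.04,0,0.15],"yaw": 0}
    - {"slide": [0.04,0,0.15],"yaw": 0}
    - {"slide": [0,0,0],"yaw": 0}

```text
time: 26.15
ee_pos: [0.6009, -0.0383, 0.106]
ee_rot: [[-0.999, -0.053, 0.001], [-0.053, 0.999, 0.0], [-0.001, 0.0, -1.0]]
force: [1.1, 0.3, 0.9]
gripper_width: 0.0596
grip_force: 24.3
```

Call:
send_rows:
  commands:
    - {"slide": [0.03,0,0.15],"yaw": 0}
    - {"slide": [0,0,0],"yaw": 0}

```text
time: 26.35
ee_pos: [0.6004, -0.0383, 0.1045]
ee_rot: [[-0.999, -0.053, -0.0], [-0.053, 0.999, 0.0], [0.0, 0.0, -1.0]]
force: [-0.4, 0.5, 1.0]
gripper_width: 0.0594
grip_force: 24.4
```

Call:
send_rows:
  commands:
    - {"slide": [0.03,0,0.1],"yaw": 0}
    - {"slide": [0,0,0],"yaw": 0}

```text
time: 26.55
ee_pos: [0.6001, -0.0383, 0.1035]
ee_rot: [[-0.999, -0.053, 0.0], [-0.053, 0.999, 0.0], [-0.0, 0.0, -1.0]]
force: [0.8, -0.0, 0.9]
gripper_width: 0.0598
grip_force: 24.4
```

Call:
send_rows:
  commands:
    - {"slide": [0.02,0,0.1],"yaw": 0}
    - {"slide": [0,0,0],"yaw": 0}

```text
time: 26.75
ee_pos: [0.6001, -0.0383, 0.1032]
ee_rot: [[-0.999, -0.053, 0.001], [-0.053, 0.999, 0.0], [-0.001, 0.0, -1.0]]
force: [1.1, -0.1, 5.0]
gripper_width: 0.0596
grip_force: 24.7
```

Call:
send_rows:
  commands:
    - {"slide": [0.02,0,0.1],"yaw": 0}
    - {"slide": [0,0,0],"yaw": 0}

```text
time: 26.95
ee_pos: [0.6001, -0.0383, 0.1032]
ee_rot: [[-0.999, -0.054, 0.002], [-0.054, 0.999, 0.001], [-0.002, 0.0, -1.0]]
force: [-0.2, 0.1, 8.7]
gripper_width: 0.0598
grip_force: 25.2
```

Run:
```python
from h import *;from plant import r
st()
a=r.read_camera("side")["img"][165:255,230:340];b=r.read_camera("scene")["img"][170:260,230:330]
cv2.imwrite("pics/n1.png",np.hstack([cv2.resize(a,(440,360),interpolation=cv2.INTER_CUBIC),cv2.resize(b,(360,360))])[:,:,::-1])
```

```text
t 26.95 pos [ 0.6001 -0.0383  0.1032] yaw -176.93 zax [ 0.002  0.001 -1.   ] F [-0.24  0.05  8.67] M [0.39 0.15 0.08] w 0.0598 g 25.2
```

View pics/n1.png

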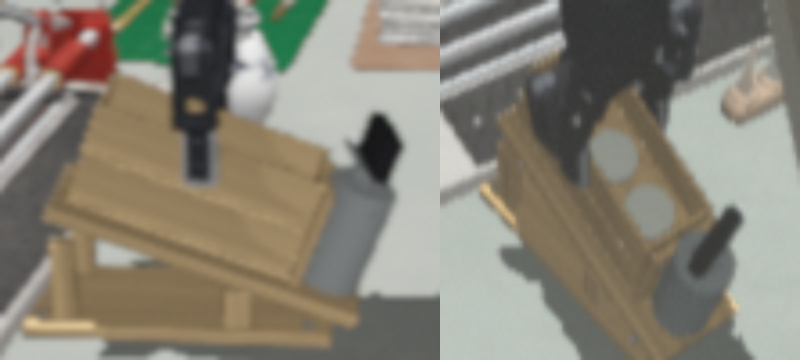

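The tray looks nested parallel on the bottom tray in the side crop (rim (110,80)–(330,150)). It was felt to seat at z=0.1032. Now I'll nudge it down the slope.

Call:
send_rows:
  commands:
    - {"slide": [0.1,0,0],"yaw": 0}
    - {"slide": [0,0,0],"yaw": 0}

```text
time: 27.25
ee_pos: [0.5997, -0.0384, 0.103]
ee_rot: [[-0.999, -0.053, 0.003], [-0.053, 0.999, 0.0], [-0.003, 0.0, -1.0]]
force: [1.0, 0.2, 6.2]
gripper_width: 0.0598
grip_force: 25.0
```

Call:
send_rows:
  commands:
    - {"slide": [0.05,0,0.01],"yaw": 0}
    - {"slide": [0,0,0],"yaw": 0}

```text
time: 27.45
ee_pos: [0.5996, -0.0384, 0.103]
ee_rot: [[-0.999, -0.053, 0.004], [-0.053, 0.999, 0.0], [-0.004, 0.0, -1.0]]
force: [1.8, 0.0, 6.7]
gripper_width: 0.0597
grip_force: 25.0
```

Call:
send_rows:
  commands:
    - {"slide": [0.05,0,0.02],"yaw": 0}
    - {"slide": [0,0,0],"yaw": 0}

```text
time: 27.65
ee_pos: [0.5996, -0.0384, 0.103]
ee_rot: [[-0.999, -0.053, 0.005], [-0.053, 0.999, 0.0], [-0.005, 0.0, -1.0]]
force: [1.8, 1.6, 6.1]
gripper_width: 0.0596
grip_force: 25.0
```

Call:
send_rows:
  commands:
    - {"slide": [0.05,0,0.02],"yaw": 0}
    - {"slide": [0,0,0],"yaw": 0}

```text
time: 27.85
ee_pos: [0.5996, -0.0384, 0.103]
ee_rot: [[-0.999, -0.054, 0.006], [-0.054, 0.999, 0.0], [-0.006, 0.0, -1.0]]
force: [3.4, 0.6, 6.9]
gripper_width: 0.06
grip_force: 25.0
```

Call:
send_rows:
  commands:
    - {"slide": [0.1,0,-0.02],"yaw": 0}
    - {"slide": [0,0,0],"yaw": 0}

```text
time: 28.05
ee_pos: [0.5995, -0.0384, 0.1031]
ee_rot: [[-0.999, -0.054, 0.008], [-0.054, 0.999, 0.0], [-0.008, -0.0, -1.0]]
force: [6.3, 1.9, 4.7]
gripper_width: 0.0596
grip_force: 24.7
```

Call:
send_rows:
  commands:
    - {"slide": [0.1,0,0],"yaw": 0}
    - {"slide": [0,0,0],"yaw": 0}

```text
time: 28.25
ee_pos: [0.5995, -0.0383, 0.1032]
ee_rot: [[-0.998, -0.054, 0.009], [-0.054, 0.999, 0.0], [-0.009, -0.0, -1.0]]
force: [8.9, 1.6, 3.0]
gripper_width: 0.0596
grip_force: 24.5
```

Call:
send_rows:
  commands:
    - {"slide": [0.1,0,0],"yaw": 0}
    - {"slide": [0,0,0],"yaw": 0}

```text
time: 28.45
ee_pos: [0.5994, -0.0383, 0.1034]
ee_rot: [[-0.998, -0.055, 0.011], [-0.055, 0.999, 0.0], [-0.011, -0.0, -1.0]]
force: [10.9, 2.4, 2.2]
gripper_width: 0.0596
grip_force: 24.4
```

Call:
send_rows:
  commands:
    - {"slide": [-0.15,0,0],"yaw": 0}
    - {"slide": [-0.1,0,0],"yaw": 0}
    - {"slide": [0,0,0],"yaw": 0}

```text
time: 28.75
ee_pos: [0.5995, -0.0383, 0.103]
ee_rot: [[-0.999, -0.054, 0.006], [-0.054, 0.999, 0.0], [-0.006, -0.0, -1.0]]
force: [4.8, 0.2, 5.2]
gripper_width: 0.0601
grip_force: 24.8
```

Call:
send_rows:
  commands:
    - {"slide": [0,0,0],"yaw": 0}
    - {"slide": [0,0,0],"yaw": 0}
    - {"slide": [0,0,0],"yaw": 0}
    - {"slide": [0,0,-1],"yaw": 0}
    - {"slide": [0,0,-2],"yaw": 0}
    - {"slide": [0,0,-3],"yaw": 0}
    - {"slide": [0,0,-3],"yaw": 0}
    - {"slide": [0,0,-2],"yaw": 0}
    - {"slide": [0,0,0],"yaw": 0}
  gripper: 1

```text
time: 29.65
ee_pos: [0.5986, -0.0388, 0.2157]
ee_rot: [[-0.999, -0.053, 0.007], [-0.053, 0.999, -0.001], [-0.007, -0.001, -1.0]]
force: [0.0, -1.3, 0.1]
gripper_width: 0.0854
grip_force: 0.0
```

Run:
```python
from h import *;from plant import r;import pickle
p=[.6194,-.0375,.0597]
st();c=r.read_camera("wrist");pickle.dump(c,open("w4.pkl","wb"))
print(proj(c,[w(p,deck(q)) for q in[(75,30,76),(75,-30,76),(-75,-30,76),(-75,30,76),(-100,0,115),(-100,0,100)]]).round(0))
a=c["img"];cv2.imwrite("pics/k1.png",a[:,:,::-1])
for q in (-73,):
  # target for wrench: yaw so that tool y is square to bar
  go(w(p,deck((-100,0,115)))+[0,0,.03],None)
```

```text
t 29.65 pos [ 0.5986 -0.0388  0.2157] yaw -176.95 zax [ 0.007 -0.001 -1.   ] F [ 0.01 -1.34  0.15] M [-0.02 -0.01 -0.05] w 0.0854 g 0.0
[[325. 320.]
 [233. 321.]
 [233.  96.]
 [322.  95.]
 [277.  29.]
 [278.  42.]]
yaw rows total 0.00, slide cm [11.15 -0.07  4.75]
```

View pics/k1.png

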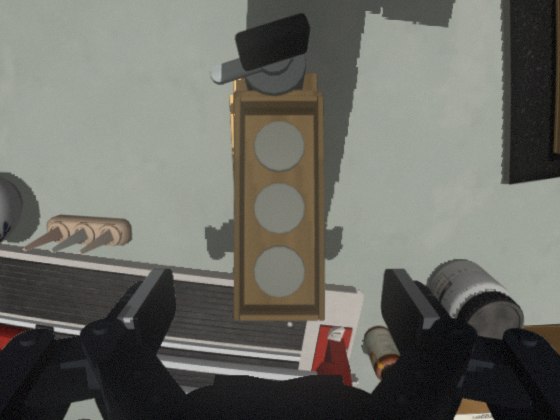

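Wrist view: the near rim corners are at (232,95) and (322,95) against (233,96) and (322,95) predicted, and the far edge is at row 318 against 320. So the tray is nested and down at the stop, whose edge shows at (275,85). The bar is at about (273,42) with the tongue end at (215,75). Next I'll locate the bar by its mask in several views.

Run:
```python
from h import *;import pickle;from plant import r
p=[.6194,-.0375,.0597]
k=pickle.load(open("w4.pkl","rb"));d=pickle.load(open("c0.pkl","rb"))
C_={}
for n,c,box,th in(("wrist",k,(220,0,325,80),45),("scene",d["scene"],(290,215,320,245),60),("side",d["side"],(312,188,336,215),60)):
    x0,y0,x1,y1=box;g=cv2.cvtColor(c["img"],cv2.COLOR_RGB2GRAY)[y0:y1,x0:x1]
    ct=max(cv2.findContours((g<th).astype(np.uint8),cv2.RETR_EXTERNAL,cv2.CHAIN_APPROX_NONE)[0],key=cv2.contourArea)
    m=cv2.moments(ct);u=(m["m10"]/m["m00"]+x0,m["m01"]/m["m00"]+y0);C_[n]=(c,u);print(n,np.round(u,1),cv2.boundingRect(ct),m["m00"],proj(c,[w(p,deck((-100,0,z))) for z in(100,103)]).round(1).tolist(), cv2.minAreaRect(ct)[2] )
for a,b in(("wrist","scene"),("wrist","side"),("scene","side")):
    print(a,b,*two(*C_[a],*C_[b]))
print(w(p,deck((-100,0,101))));go((.4887,-.0453,.17),109.5)
```

```text
wrist [273.8  41.4] (17, 14, 73, 57) 2638.0 [[277.6, 42.4], [277.6, 39.9]] 72.80146026611328Traceback (most recent call last):
  File "<stdin>", line 7, in <module>
ValueError: max() iterable argument is empty
```

Run:
```python
from h import *;import pickle;from plant import r
p=[.6194,-.0375,.0597]
k=pickle.load(open("w4.pkl","rb"));d=pickle.load(open("w2.pkl","rb"))
C_={"wrist":(k,(273.8,41.4))}
e=pickle.load(open("c0.pkl","rb"))
for n,c,box in(("scene",e["scene"],(295,217,318,242)),("side",e["side"],(316,190,334,214)),("w1",pickle.load(open("w1.pkl","rb")),(255,160,320,205))):
    x0,y0,x1,y1=box;g=cv2.cvtColor(c["img"],cv2.COLOR_RGB2GRAY)[y0:y1,x0:x1];th=int(g.min())+25
    ct=max(cv2.findContours((g<th).astype(np.uint8),cv2.RETR_EXTERNAL,cv2.CHAIN_APPROX_NONE)[0],key=cv2.contourArea)
    m=cv2.moments(ct);u=(m["m10"]/m["m00"]+x0,m["m01"]/m["m00"]+y0);C_[n]=(c,u);print(n,th,np.round(u,1),cv2.boundingRect(ct),m["m00"],proj(c,[w(p,deck((-100,0,z))) for z in(100,103)]).round(1).tolist())
for a,b in(("wrist","scene"),("wrist","side"),("scene","side"),("w1","side"),("w1","wrist")):
    print(a,b,*two(*C_[a],*C_[b]))
print(w(p,deck((-100,0,101))));go((.4887,-.0453,.17),109.5)
```

```text
scene 96 [305.6 230.7] (4, 5, 14, 18) 74.0 [[305.3, 230.3], [305.6, 229.7]]
side 51 [324.5 202. ] (5, 5, 8, 15) 64.0 [[324.0, 201.3], [324.4, 200.2]]
w1 58 [285.2 180.4] (11, 6, 40, 31) 823.0 [[284.6, 182.4], [284.7, 183.9]]
wrist scene [ 0.49109187 -0.0468992   0.11930971] 0.0015337273797863013
wrist side [ 0.49048324 -0.04757047  0.11882977] 0.00024010586778066615
scene side [ 0.49050065 -0.0456089   0.1199985 ] 0.0008024984152767216
w1 side [ 0.49161872 -0.04592561  0.11916052] 0.0028375682385528033
w1 wrist [ 0.48547065 -0.04750993  0.08365549] 0.001414155942160574
[ 0.49111565 -0.04516769  0.12270694]
yaw rows total -286.45, slide cm [  3.02 -10.49   4.34]
```

Call:
send_rows:
  commands:
    - {"slide": [1.5,-0.02,0],"yaw": 0}
    - {"slide": [3,-0.04,0],"yaw": 0}
    - {"slide": [3,-0.04,0],"yaw": 0}
    - {"slide": [2.5,-0.04,0],"yaw": 0}
    - {"slide": [1.01,0,0],"yaw": 0}
    - {"slide": [0,0,0.5],"yaw": 8.16}
    - {"slide": [0,0,0.5],"yaw": 8.16}
    - {"slide": [0,0,0.5],"yaw": 8.16}
    - {"slide": [0,0,0.5],"yaw": 8.16}
    - {"slide": [0,0,0.5],"yaw": 8.16}
    - {"slide": [0,0,0.5],"yaw": 8.16}
    - {"slide": [0,0,0.5],"yaw": 8.16}
    - {"slide": [0,0,0.5],"yaw": 8.16}
    - {"slide": [0,0,0.5],"yaw": 8.16}
    - {"slide": [0,0,0],"yaw": 0}
    - {"slide": [0,0,0],"yaw": 0}
  gripper: 0.5
  newtons: 20

```text
time: 31.3
ee_pos: [0.4868, -0.0459, 0.1657]
ee_rot: [[-0.338, 0.941, -0.001], [0.941, 0.338, 0.0], [0.001, -0.001, -1.0]]
force: [-0.3, 0.8, 0.7]
gripper_width: 0.0429
grip_force: 0.0
```

Run:
```python
from h import *
st();go((.4887,-.046,.124),109.5)
```

```text
t 31.30 pos [ 0.4868 -0.0459  0.1657] yaw 109.78 zax [-0.001  0.    -1.   ] F [-0.34  0.85  0.69] M [0.04 0.05 0.04] w 0.0429 g 0.0
yaw rows total 0.28, slide cm [-0.08  0.18  4.17]
```

Call:
send_rows:
  commands:
    - {"slide": [-0.08,0.18,1.2],"yaw": 0}
    - {"slide": [0,0,1.2],"yaw": 0}
    - {"slide": [0,0,1.0],"yaw": 0}
    - {"slide": [0,0,0.7],"yaw": 0}
    - {"slide": [0,0,0],"yaw": 0}

```text
time: 31.8
ee_pos: [0.4876, -0.046, 0.1237]
ee_rot: [[-0.336, 0.942, -0.003], [0.942, 0.336, 0.0], [0.001, -0.003, -1.0]]
force: [0.3, -0.0, -0.3]
gripper_width: 0.0429
grip_force: 0.0
```

Call:
send_rows:
  commands:
    - {"slide": [0,0,0],"yaw": 0}
    - {"slide": [0,0,0],"yaw": 0}
    - {"slide": [0,0,0],"yaw": 0}
    - {"slide": [0,0,0],"yaw": 0}
  gripper: 0.22

```text
time: 32.2
ee_pos: [0.4889, -0.0461, 0.1257]
ee_rot: [[-0.336, 0.942, 0.001], [0.942, 0.336, -0.0], [-0.0, 0.0, -1.0]]
force: [-0.2, -0.2, -0.1]
gripper_width: 0.0189
grip_force: 0.3
```

Run:
```python
from h import *
st()
```

```text
t 32.20 pos [ 0.4889 -0.0461  0.1257] yaw 109.61 zax [ 0.001 -0.    -1.   ] F [-0.2  -0.19 -0.1 ] M [-0.03  0.07  0.01] w 0.0189 g 0.3
```

Call:
send_rows:
  commands:
    - {"slide": [0,0,0.15],"yaw": -5}
    - {"slide": [0,0,0],"yaw": -7}
    - {"slide": [0,0,0],"yaw": -7}
    - {"slide": [0,0,0],"yaw": -7}
    - {"slide": [0,0,0],"yaw": 0}

```text
time: 32.7
ee_pos: [0.4869, -0.046, 0.1243]
ee_rot: [[-0.715, 0.699, -0.003], [0.699, 0.715, 0.0], [0.002, -0.002, -1.0]]
force: [-5.5, 0.0, 7.0]
gripper_width: 0.0183
grip_force: 8.9
```

Run:
```python
from h import *
st()
```

```text
t 32.70 pos [ 0.4869 -0.046   0.1243] yaw 135.68 zax [-0.003  0.    -1.   ] F [-5.52  0.01  7.03] M [ 0.02  1.34 -0.18] w 0.0183 g 8.9
```

Call:
send_rows:
  commands:
    - {"slide": [0,0,0],"yaw": -7}
    - {"slide": [0,0,0],"yaw": -7}
    - {"slide": [0,0,0],"yaw": -7}
    - {"slide": [0,0,0],"yaw": 0}

```text
time: 33.1
ee_pos: [0.4872, -0.0474, 0.1247]
ee_rot: [[-0.918, 0.397, -0.002], [0.397, 0.918, -0.003], [0.001, -0.004, -1.0]]
force: [-6.1, -2.8, 7.3]
gripper_width: 0.0188
grip_force: 10.5
```

Run:
```python
from h import *
st()
```

```text
t 33.10 pos [ 0.4872 -0.0474  0.1247] yaw 156.61 zax [-0.002 -0.003 -1.   ] F [-6.14 -2.79  7.32] M [-0.77  1.24 -0.3 ] w 0.0188 g 10.5
```

Call:
send_rows:
  commands:
    - {"slide": [0,0,0],"yaw": -5}
    - {"slide": [0,0,0],"yaw": 0}

```text
time: 33.3
ee_pos: [0.4869, -0.0473, 0.1248]
ee_rot: [[-0.948, 0.317, -0.003], [0.317, 0.948, -0.002], [0.002, -0.003, -1.0]]
force: [-7.8, -3.3, 9.2]
gripper_width: 0.0189
grip_force: 26.4
```

```bash
python3 -c "from h import *;st()"
```

```text
t 33.30 pos [ 0.4869 -0.0473  0.1248] yaw 161.50 zax [-0.003 -0.002 -1.   ] F [-7.83 -3.27  9.24] M [-0.59  1.4  -0.73] w 0.0189 g 26.4
```

Call:
send_rows:
  commands:
    - {"slide": [0,0,0],"yaw": -5}
    - {"slide": [0,0,0],"yaw": 0}

```text
time: 33.5
ee_pos: [0.487, -0.0477, 0.1249]
ee_rot: [[-0.972, 0.236, -0.002], [0.236, 0.972, -0.003], [0.002, -0.003, -1.0]]
force: [-8.0, -4.5, 9.7]
gripper_width: 0.019
grip_force: 46.1
```

```bash
python3 -c "from h import *;st()"
```

```text
t 33.50 pos [ 0.487  -0.0477  0.1249] yaw 166.36 zax [-0.002 -0.003 -1.   ] F [-7.99 -4.54  9.75] M [-0.68  1.37 -1.45] w 0.0190 g 46.1
```

Call:
send_rows:
  commands:
    - {"slide": [0,0,0],"yaw": -4}
    - {"slide": [0,0,0],"yaw": 0}

```text
time: 33.7
ee_pos: [0.4856, -0.0467, 0.1253]
ee_rot: [[-0.986, 0.167, -0.005], [0.167, 0.986, -0.0], [0.005, -0.001, -1.0]]
force: [-13.5, -0.7, 15.6]
gripper_width: 0.0191
grip_force: 60.6
```

```bash
python3 -c "from h import *;st()"
```

```text
t 33.70 pos [ 0.4856 -0.0467  0.1253] yaw 170.36 zax [-0.005 -0.    -1.   ] F [-13.45  -0.72  15.63] M [ 0.21  2.61 -1.27] w 0.0191 g 60.6
```

Resistance has risen well past the catch's own 0.2 N m. I'll back off, rise, and measure where the bar stands.

Call:
send_rows:
  commands:
    - {"slide": [0,0,0],"yaw": 7}
    - {"slide": [0,0,0],"yaw": 3}
    - {"slide": [0,0,0],"yaw": 0}

```text
time: 34.0
ee_pos: [0.4866, -0.0469, 0.1251]
ee_rot: [[-0.942, 0.335, -0.003], [0.335, 0.942, -0.001], [0.002, -0.002, -1.0]]
force: [-8.3, -2.4, 12.0]
gripper_width: 0.0194
grip_force: 19.4
```

```bash
python3 -c "from h import *;st()"
```

```text
t 34.00 pos [ 0.4866 -0.0469  0.1251] yaw 160.44 zax [-0.003 -0.001 -1.   ] F [-8.34 -2.42 12.04] M [-0.28  1.83 -0.4 ] w 0.0194 g 19.4
```

Call:
send_rows:
  commands:
    - {"slide": [0,0,0],"yaw": 0}
    - {"slide": [0,0,0],"yaw": 0}
    - {"slide": [0,0,-2],"yaw": 0}
    - {"slide": [0,0,-3],"yaw": 0}
    - {"slide": [-1,0,-3],"yaw": 0}
    - {"slide": [-2,0,-3],"yaw": 0}
    - {"slide": [-2,0,-1],"yaw": 0}
    - {"slide": [0,0,0],"yaw": 0}
    - {"slide": [0,0,0],"yaw": 0}
  gripper: 0.45

```text
time: 34.9
ee_pos: [0.5358, -0.0625, 0.2431]
ee_rot: [[-0.943, 0.332, -0.001], [0.332, 0.943, 0.0], [0.001, -0.0, -1.0]]
force: [0.3, 0.1, -0.4]
gripper_width: 0.0381
grip_force: 0.0
```

```bash
cat > bar.py <<'E'
from h import *;from plant import r
st();p=[.6194,-.0375,.0597];c=r.read_camera("wrist");I=c["img"]
P=[w(p,deck((-100+22*np.cos(f)*s,22*np.sin(f)*s,115))) for f in(0,1.57) for s in(1,-1)]
U=proj(c,P);u=U.mean(0);print("pred centre",u.round(0))
g=cv2.cvtColor(I,cv2.COLOR_RGB2GRAY);x0,y0=(u-65).astype(int);x0=max(x0,0);y0=max(y0,0);G=g[y0:y0+130,x0:x0+130]
th=int(np.percentile(G,1))+18
ct=max(cv2.findContours((G<th).astype(np.uint8),cv2.RETR_EXTERNAL,cv2.CHAIN_APPROX_NONE)[0],key=cv2.contourArea)
R=cv2.minAreaRect(ct);print(th,cv2.contourArea(ct),R[0]+np.array([x0,y0]),R[1],R[2])
b=cv2.boxPoints(R)+[x0,y0];
h=on(c,b[0],.132);print(np.array([on(c,q,.13)[:2]*1000 for q in b]).round(1))
cs=np.arange(x0-40,x0+170,6)
# coarse gray map
y1=max(y0-10,0);np.set_printoptions(linewidth=250)
for y in range(y1,y0+135,5):print(y," ".join("%3d"%g[y,x] for x in range(max(x0-30,0),min(x0+160,560),6)))
E
python3 bar.py
```

```text
t 34.90 pos [ 0.5358 -0.0625  0.2431] yaw 160.62 zax [-0.001  0.    -1.   ] F [ 0.28  0.15 -0.35] M [0.01 0.06 0.05] w 0.0381 g 0.0
pred centre [278. 132.]
48 1362.5 [276.65158844 136.87556458] (23.745346069335938, 64.57658386230469) 19.653825759887695
[[502.6 -68.6]
 [467.6 -39.6]
 [477.9 -26.7]
 [513.5 -55.3]]
56 162 164 163 157 162 157  81  82  80  78  80  75  79  76  79  73  77  78  77  81  80  80  83  86 165 160 164 164 162 166 165 164
61 163 161 159 161 162 161  83  82  80  76  79  77  80  79  78  73  72  76  79  77  78  83  83  83 122 160 164 164 164 165 163 169
66 160 163 161 162 159 162  82  82  79  79  81  78  77  79  76  77  76  76  78  78  79  82  82  86 147 162 164 161 163 165 164 166
71 162 161 161 159 160 159 127  81  79  77  79  78  75  74  78  76  78  76  79  80  78  80  84  80  88 164 164 163 166 162 164 165
76 162 162 160 162 159 158 159  83  81  81  80  80  79  77  75  76  75  76  77  79  82  80  80  84  84 160 164 163 165 163 165 166
81 162 163 159 162 161 162 160  83  79  78  78  76  78  78  76  77  78  77  77  78  78  81  84  84  85 162 163 164 167 164 163 169

[... 2332 characters left out ...]
  64  61 101  83  96 161 162 165 164 165
176 165 164 162 162 163 164 158 160 160 162 163  87  90  85  88  92  98  91  97  96  70  60  98 101 105  72  98 160 162 164 164 166
181 162 165 167 165 163 163 163 161 160 163 163  84  82  86  90  84 100  96  66  62  92 101 107 104 102 104  96 129 159 162 164 164
186 164 167 166 167 163 164 164 162 164 164 163  87  82  84  92  71  65  61  99  97  94 110 110 103 105 106  85 157 163 163 160 164
191 166 165 163 168 164 167 164 165 162 160 161 163  85  86  91  64 102 104 101  98 122 122 124 123 102 103  71  95 163 160 164 163
196 166 165 164 166 166 166 165 165 164 160 165 162  85  80  78  66 107 104 101 121 124 123 125 129 126 106 105 101 159 164 163 166
```

The bar stands at about −39° world (q≈0.55). The tool force pointed up and along the deck normal, so my fixed-height fingers were holding the knob against its cam lift. I'll regrip and rise with the cam.

Call:
send_rows:
  commands:
    - {"slide": [2,0,0],"yaw": 6.6}
    - {"slide": [0,0,0],"yaw": 6.5}
    - {"slide": [0,0,0],"yaw": 6.5}
    - {"slide": [0,0,0],"yaw": 0}
    - {"slide": [0,0,0],"yaw": 0}

```text
time: 35.45
ee_pos: [0.5161, -0.0557, 0.2431]
ee_rot: [[-0.779, 0.627, -0.002], [0.627, 0.779, 0.0], [0.001, -0.001, -1.0]]
force: [-0.1, 0.0, 0.6]
gripper_width: 0.0382
grip_force: 0.0
```

Run:
```python
from h import *
st();go((.4887,-.0465,.1258))
```

```text
t 35.45 pos [ 0.5161 -0.0557  0.2431] yaw 141.17 zax [-0.002  0.    -1.   ] F [-0.13  0.01  0.6 ] M [-0.05  0.01 -0.01] w 0.0382 g 0.0
yaw rows total 0.00, slide cm [ 2.71 -1.   11.73]
```

Call:
send_rows:
  commands:
    - {"slide": [1.3,-0.5,1],"yaw": 0}
    - {"slide": [1.41,-0.5,2],"yaw": 0}
    - {"slide": [0,0,2.5],"yaw": 0}
    - {"slide": [0,0,2.5],"yaw": 0}
    - {"slide": [0,0,1.7],"yaw": 0}
    - {"slide": [0,0,1.2],"yaw": 0}
    - {"slide": [0,0,0.8],"yaw": 0}
    - {"slide": [0,0,0],"yaw": 0}
    - {"slide": [0,0,0],"yaw": 0}

```text
time: 36.35
ee_pos: [0.4902, -0.0468, 0.1273]
ee_rot: [[-0.778, 0.629, 0.001], [0.629, 0.778, -0.0], [-0.001, 0.001, -1.0]]
force: [-0.1, 0.1, 0.3]
gripper_width: 0.0383
grip_force: 0.0
```

```bash
python3 -c "
from h import *;st();go((.4887,-.0465,.1258))"
```

```text
t 36.35 pos [ 0.4902 -0.0468  0.1273] yaw 141.03 zax [ 0.001 -0.    -1.   ] F [-0.06  0.06  0.32] M [ 0.05 -0.02 -0.  ] w 0.0383 g 0.0
yaw rows total 0.00, slide cm [ 0.14 -0.07  0.15]
```

Call:
send_rows:
  commands:
    - {"slide": [0,0,0],"yaw": 0}
    - {"slide": [0,0,0],"yaw": 0}
    - {"slide": [0,0,0],"yaw": 0}
    - {"slide": [0,0,0],"yaw": 0}
  gripper: 0.2

```text
time: 36.75
ee_pos: [0.4895, -0.0478, 0.1275]
ee_rot: [[-0.777, 0.63, 0.0], [0.63, 0.777, -0.002], [-0.002, -0.002, -1.0]]
force: [-3.5, -4.6, 2.7]
gripper_width: 0.0171
grip_force: 2.6
```

```bash
python3 -c "
from h import *;st()"
```

```text
t 36.75 pos [ 0.4895 -0.0478  0.1275] yaw 140.97 zax [ 0.    -0.002 -1.   ] F [-3.52 -4.62  2.66] M [-0.97  0.6  -0.03] w 0.0171 g 2.6
```

Call:
send_rows:
  commands:
    - {"slide": [0,-0.12,0],"yaw": 0}
    - {"slide": [0,0,-0.05],"yaw": -6}
    - {"slide": [0,0,-0.05],"yaw": -6}
    - {"slide": [0,0,0],"yaw": 0}

```text
time: 37.15
ee_pos: [0.4875, -0.048, 0.1274]
ee_rot: [[-0.891, 0.453, -0.003], [0.453, 0.891, -0.001], [0.002, -0.002, -1.0]]
force: [-3.9, -2.3, 2.5]
gripper_width: 0.0172
grip_force: 8.4
```

```bash
python3 -c "
from h import *;st()"
```

```text
t 37.15 pos [ 0.4875 -0.048   0.1274] yaw 153.05 zax [-0.003 -0.001 -1.   ] F [-3.93 -2.27  2.51] M [-0.62  0.81 -0.25] w 0.0172 g 8.4
```

Call:
send_rows:
  commands:
    - {"slide": [0,0,-0.05],"yaw": -5}
    - {"slide": [0,0,-0.05],"yaw": -5}
    - {"slide": [0,0,0],"yaw": 0}

```text
time: 37.45
ee_pos: [0.4867, -0.0478, 0.128]
ee_rot: [[-0.956, 0.294, -0.005], [0.294, 0.956, 0.001], [0.005, -0.001, -1.0]]
force: [-5.6, -1.4, 1.4]
gripper_width: 0.0171
grip_force: 39.1
```

```bash
python3 -c "
from h import *;st()"
```

```text
t 37.45 pos [ 0.4867 -0.0478  0.128 ] yaw 162.91 zax [-0.005  0.001 -1.   ] F [-5.63 -1.38  1.36] M [-0.27  1.06 -0.92] w 0.0171 g 39.1
```

Still blocked with no upward load, so I suspect the tongue is meeting the tray. I'll check the near-end rim height from the saved wrist picture.

Run:
```python
from h import *;import pickle
c=pickle.load(open("w4.pkl","rb"));h=cv2.cvtColor(c["img"],cv2.COLOR_RGB2HSV);I=c["img"].astype(int)
s=h[...,1].astype(int);p=[.6194,-.0375,.0597]
def lr(y):
    row=(I[y,:,0]-I[y,:,2])
    m=np.where(row[200:350]>18)[0]+200
    # largest run set
    return m.min(),m.max()
ys=[100,105,110,120,140,160,180,200,220,240,260,280,300,312]
# predicted width vs row for nested, and for near end raised 4
def pred(dz0,y):
    xs=np.linspace(-77,75,153);L=proj(c,[w(p,deck((x,30,76+dz0*(75-x)/150))) for x in xs]);R=proj(c,[w(p,deck((x,-30,76+dz0*(75-x)/150))) for x in xs])
    return np.interp(y,L[:,1],L[:,0]),np.interp(y,R[:,1],R[:,0])
for y in ys:
    a=lr(y);q=pred(0,y);q4=pred(4,y);print(y,a,a[1]-a[0]+1,"pred w %.1f raised %.1f"%(q[0]-q[1],q4[0]-q4[1]),"%.1f %.1f"%(q[1],q[0]))
col=I[60:110,277,:].sum(1);print(col.tolist());print((I[300:335,277,0]-I[300:335,277,2]).tolist())
```

```text
100 (np.int64(229), np.int64(322)) 94 pred w 89.0 raised 90.5 233.4 322.4
105 (np.int64(229), np.int64(322)) 94 pred w 89.1 raised 90.6 233.4 322.5
110 (np.int64(230), np.int64(323)) 94 pred w 89.2 raised 90.7 233.4 322.6
120 (np.int64(230), np.int64(323)) 94 pred w 89.5 raised 90.8 233.3 322.8
140 (np.int64(231), np.int64(323)) 93 pred w 89.9 raised 91.1 233.2 323.1
160 (np.int64(232), np.int64(323)) 92 pred w 90.3 raised 91.4 233.1 323.4
180 (np.int64(234), np.int64(323)) 90 pred w 90.6 raised 91.6 233.1 323.7
200 (np.int64(234), np.int64(324)) 91 pred w 90.9 raised 91.7 233.1 324.0
220 (np.int64(234), np.int64(324)) 91 pred w 91.1 raised 91.8 233.1 324.2
240 (np.int64(234), np.int64(324)) 91 pred w 91.3 raised 91.9 233.1 324.4
260 (np.int64(234), np.int64(324)) 91 pred w 91.5 raised 91.9 233.1 324.6
280 (np.int64(234), np.int64(324)) 91 pred w 91.6 raised 91.8 233.2 324.8
300 (np.int64(234), np.int64(324)) 91 pred w 91.6 raised 91.8 233.3 324.9
312 (np.int64(234), np.int64(324)) 91 pred w 91.6 raised 91.7 233.4 325.0
[98, 128, 196, 232, 235, 257, 238, 239, 241, 234, 237, 189, 160, 147, 168, 216, 244, 245, 250, 247, 245, 240, 257, 246, 246, 254, 240, 246, 246, 245, 249, 244, 221, 176, 160, 200, 252, 264, 278, 283, 252, 199, 177, 170, 181, 165, 185, 152, 150, 161]
[48, 48, 47, 45, 37, 24, 22, 20, 21, 20, 21, 22, 26, 22, 29, 39, 43, 48, 48, 44, 28, 13, 4, 8, 7, 4, 6, 9, 3, 5, 5, 5, 3, 2, 6]
```

Call:
send_rows:
  commands:
    - {"slide": [0,0,0],"yaw": 8}
    - {"slide": [0,0,0],"yaw": 4}
    - {"slide": [0,0,0],"yaw": 0}
  gripper: 0.45

```text
time: 37.75
ee_pos: [0.4894, -0.047, 0.1289]
ee_rot: [[-0.875, 0.484, 0.001], [0.484, 0.875, 0.002], [-0.0, 0.002, -1.0]]
force: [-0.4, -0.3, 0.2]
gripper_width: 0.0382
grip_force: 0.0
```

Call:
send_rows:
  commands:
    - {"slide": [0,0,-1],"yaw": 0}
    - {"slide": [0,0,-2.5],"yaw": 0}
    - {"slide": [0,0,-2],"yaw": 0}
    - {"slide": [0,0,0],"yaw": -8}
    - {"slide": [0,0,0],"yaw": -8}
    - {"slide": [0,0,0],"yaw": -8}
    - {"slide": [0,0,0],"yaw": -8}
    - {"slide": [0,0,0],"yaw": 0}
  gripper: 0

```text
time: 38.55
ee_pos: [0.4894, -0.0474, 0.1846]
ee_rot: [[-0.999, -0.054, 0.001], [-0.054, 0.999, 0.0], [-0.001, 0.0, -1.0]]
force: [-0.4, 0.5, -0.1]
gripper_width: 0.0002
grip_force: 0.0
```

Run:
```python
from h import *
p=[.6194,-.0375,.0597]
st();a=w(p,deck((-73,10,76)));b=w(p,deck((73,0,76)));print(a,b);go(a);go(b)
```

```text
t 38.55 pos [ 0.4894 -0.0474  0.1846] yaw -176.92 zax [ 0.001  0.    -1.   ] F [-0.42  0.46 -0.06] M [-0.03 -0.02 -0.02] w 0.0002 g 0.0
[ 0.52438078 -0.03316155  0.10844917] [ 0.66192813 -0.03495805  0.15838411]
yaw rows total 0.00, slide cm [-3.57  1.24  7.62]
yaw rows total 0.00, slide cm [-17.3    0.32   2.62]
```

Call:
send_rows:
  commands:
    - {"slide": [-1.8,0.64,0],"yaw": 0}
    - {"slide": [-1.77,0.6,1],"yaw": 0}
    - {"slide": [0,0,2],"yaw": 0}
    - {"slide": [0,0,2],"yaw": 0}
    - {"slide": [0,0,1.3],"yaw": 0}
    - {"slide": [0,0,0],"yaw": 0}
    - {"slide": [0,0,0],"yaw": 0}

```text
time: 39.25
ee_pos: [0.5242, -0.0333, 0.1213]
ee_rot: [[-0.999, -0.051, 0.0], [-0.051, 0.999, 0.0], [-0.0, 0.0, -1.0]]
force: [-0.6, -1.0, -0.2]
gripper_width: 0.0
grip_force: 0.0
```

Call:
send_rows:
  commands:
    - {"slide": [0,0,0.3],"yaw": 0}
    - {"slide": [0,0,0.3],"yaw": 0}
    - {"slide": [0,0,0],"yaw": 0}

```text
time: 39.55
ee_pos: [0.524, -0.0334, 0.115]
ee_rot: [[-0.999, -0.052, 0.0], [-0.052, 0.999, 0.0], [-0.0, 0.0, -1.0]]
force: [0.3, 0.7, 0.4]
gripper_width: -0.0003
grip_force: 0.0
```

Call:
send_rows:
  commands:
    - {"slide": [0,0,0.2],"yaw": 0}
    - {"slide": [0,0,0],"yaw": 0}

```text
time: 39.75
ee_pos: [0.5239, -0.0334, 0.1127]
ee_rot: [[-0.999, -0.052, -0.0], [-0.052, 0.999, 0.0], [0.0, 0.0, -1.0]]
force: [-1.0, 0.9, 0.0]
gripper_width: -0.0002
grip_force: 0.0
```

Call:
send_rows:
  commands:
    - {"slide": [0,0,0.15],"yaw": 0}
    - {"slide": [0,0,0],"yaw": 0}

```text
time: 39.95
ee_pos: [0.5238, -0.0334, 0.1111]
ee_rot: [[-0.999, -0.053, -0.0], [-0.053, 0.999, 0.0], [0.0, 0.0, -1.0]]
force: [-0.8, 0.8, 0.1]
gripper_width: -0.0002
grip_force: 0.0
```

Call:
send_rows:
  commands:
    - {"slide": [0,0,0.1],"yaw": 0}
    - {"slide": [0,0,0],"yaw": 0}

```text
time: 40.15
ee_pos: [0.5239, -0.0334, 0.1102]
ee_rot: [[-0.999, -0.053, -0.0], [-0.053, 0.999, 0.0], [0.0, 0.0, -1.0]]
force: [0.4, -0.1, 0.6]
gripper_width: -0.0001
grip_force: 0.0
```

Call:
send_rows:
  commands:
    - {"slide": [0,0,0.1],"yaw": 0}
    - {"slide": [0,0,0],"yaw": 0}

```text
time: 40.35
ee_pos: [0.5239, -0.0334, 0.1092]
ee_rot: [[-0.999, -0.053, -0.0], [-0.053, 0.999, 0.0], [0.0, 0.0, -1.0]]
force: [1.0, 0.0, 0.2]
gripper_width: -0.0001
grip_force: 0.0
```

Call:
send_rows:
  commands:
    - {"slide": [0,0,0.1],"yaw": 0}
    - {"slide": [0,0,0],"yaw": 0}

```text
time: 40.55
ee_pos: [0.5241, -0.0334, 0.1088]
ee_rot: [[-0.999, -0.053, 0.001], [-0.053, 0.999, -0.0], [-0.0, -0.0, -1.0]]
force: [-1.2, 0.2, 2.9]
gripper_width: 0.0002
grip_force: 1.6
```

The near rim is felt at z=0.1088, against 0.1088 nominal when nested, so the tray is fully down. I'll return to the earlier viewpoint and compare the bar angle with its known open angle.

Call:
send_rows:
  commands:
    - {"slide": [0,0,-2],"yaw": 0}
    - {"slide": [0,0,-3],"yaw": 0}
    - {"slide": [-2.5,0,-3],"yaw": 0}
    - {"slide": [-2.5,0,-2.7],"yaw": 0}
    - {"slide": [-2.5,0,0],"yaw": 0}
    - {"slide": [0,0,0],"yaw": 0}
    - {"slide": [0,0,0],"yaw": 0}
  gripper: 0.45

```text
time: 41.25
ee_pos: [0.5985, -0.0294, 0.2143]
ee_rot: [[-0.999, -0.053, -0.002], [-0.053, 0.999, 0.0], [0.002, 0.0, -1.0]]
force: [0.2, -1.1, -0.1]
gripper_width: 0.0386
grip_force: 0.0
```

```bash
cat > bar2.py <<'E'
from h import *;import pickle
from plant import r
p=[.6194,-.0375,.0597]
st();c5=r.read_camera("wrist");pickle.dump(c5,open("w5.pkl","wb"))
def prism(q,lift=0):
    f=np.radians(-90)+.3+q;ax=np.array([np.cos(f),np.sin(f)]);n=np.array([-ax[1],ax[0]])
    return [w(p,deck([*(np.array([-100,-1.5])+a*22*ax+b*6.5*n),z+lift])) for a in(1,-1) for b in(1,-1) for z in(84,115)]
for n,c in(("open",pickle.load(open("w4.pkl","rb"))),("now",c5)):
    g=cv2.cvtColor(c["img"],cv2.COLOR_RGB2GRAY)[0:110,200:360]
    ct=max(cv2.findContours((g<48).astype(np.uint8),cv2.RETR_EXTERNAL,cv2.CHAIN_APPROX_NONE)[0],key=cv2.contourArea)
    R=cv2.minAreaRect(ct);print(n,np.round(R[0],1)+[200,0],np.round(R[1],1),round(R[2],1),cv2.contourArea(ct))
    b=cv2.boxPoints(R)+[200,0]
    for q in(0,.3,.5,.7,.85,1.0):
        Q=cv2.minAreaRect(cv2.convexHull(proj(c,prism(q)).astype(np.float32)));print("   q",q,np.round(Q[0],1),np.round(Q[1],1),round(Q[2],1))
E
python3 bar2.py
```

```text
t 41.25 pos [ 0.5985 -0.0294  0.2143] yaw -176.98 zax [-0.002  0.    -1.   ] F [ 0.2  -1.06 -0.05] M [-0.02  0.   -0.04] w 0.0386 g 0.0
open [274.3  41.3] [39.5 75.3] 72.6 2679.0
   q 0 [277.4  41. ] [44.3 78.5] 73.6
   q 0.3 [276.6  40.2] [41.8 84.6] 56.6
   q 0.5 [276.  40.] [39.1 87.7] 45.3
   q 0.7 [275.4  40. ] [35.5 90. ] 33.7
   q 0.85 [275.   40.1] [32.3 91.2] 24.8
   q 1.0 [274.7  40.2] [28.8 91.9] 15.9
now [257.7  41.2] [35.6 82. ] 42.9 2432.5
   q 0 [261.7  41.5] [45.1 76.8] 73.1
   q 0.3 [261.   40.9] [43.1 83.3] 56.7
   q 0.5 [260.4  40.7] [40.7 86.7] 45.4
   q 0.7 [259.8  40.7] [37.5 89.4] 33.9
   q 0.85 [259.4  40.8] [34.5 90.8] 25.1
   q 1.0 [259.1  41. ] [31.  91.8] 16.1
```

The model matches the open bar angle to 1°, and the bar now reads q≈0.545, so it stopped partway up the cam. My fingers' friction is likely locking it against the lift. I'll grip the bar, lift it along the deck normal against the 8 N spring, then turn.

Call:
send_rows:
  commands:
    - {"slide": [2,-0.2,0],"yaw": 0}
    - {"slide": [3.5,-0.4,0],"yaw": 0}
    - {"slide": [3.5,-0.4,0],"yaw": 0}
    - {"slide": [2.08,-0.23,0],"yaw": 0}
    - {"slide": [0,0,0.8],"yaw": 7.17}
    - {"slide": [0,0,0.8],"yaw": 7.17}
    - {"slide": [0,0,0.8],"yaw": 7.17}
    - {"slide": [0,0,0.8],"yaw": 7.17}
    - {"slide": [0,0,0.8],"yaw": 7.17}
    - {"slide": [0,0,0.7],"yaw": 7.17}
    - {"slide": [0,0,0],"yaw": 0}
    - {"slide": [0,0,0],"yaw": 0}

```text
time: 42.5
ee_pos: [0.4879, -0.0476, 0.1682]
ee_rot: [[-0.768, 0.641, -0.001], [0.641, 0.768, 0.0], [0.001, -0.001, -1.0]]
force: [-0.1, -0.4, -0.1]
gripper_width: 0.0385
grip_force: 0.0
```

```bash
python3 -c "
from h import *;st();go((.4885,-.0475,.123),140)"
```

```text
t 42.50 pos [ 0.4879 -0.0476  0.1682] yaw 140.14 zax [-0.001  0.    -1.   ] F [-0.13 -0.38 -0.06] M [-0.02 -0.01 -0.  ] w 0.0385 g 0.0
yaw rows total 0.14, slide cm [-0.04  0.04  4.52]
```

Call:
send_rows:
  commands:
    - {"slide": [0,0,1.5],"yaw": 0}
    - {"slide": [0,0,1.5],"yaw": 0}
    - {"slide": [0,0,1.0],"yaw": 0}
    - {"slide": [0,0,0.5],"yaw": 0}
    - {"slide": [0,0,0],"yaw": 0}
    - {"slide": [0,0,0],"yaw": 0}

```text
time: 43.1
ee_pos: [0.4892, -0.0476, 0.1238]
ee_rot: [[-0.766, 0.643, 0.001], [0.643, 0.766, -0.0], [-0.001, 0.0, -1.0]]
force: [0.4, 1.3, 0.3]
gripper_width: 0.0381
grip_force: 0.0
```

Call:
send_rows:
  commands:
    - {"slide": [0,0,0],"yaw": 0}
    - {"slide": [0,0,0],"yaw": 0}
    - {"slide": [0,0,0],"yaw": 0}
    - {"slide": [0,0,0],"yaw": 0}
  gripper: 0.1
  newtons: 30

```text
time: 43.5
ee_pos: [0.489, -0.0482, 0.124]
ee_rot: [[-0.766, 0.643, 0.001], [0.643, 0.766, -0.001], [-0.001, -0.001, -1.0]]
force: [-2.9, -4.3, 5.0]
gripper_width: 0.0144
grip_force: 28.4
```

```bash
python3 -c "
from h import *;st()"
```

```text
t 43.50 pos [ 0.489  -0.0482  0.124 ] yaw 139.97 zax [ 0.001 -0.001 -1.   ] F [-2.9  -4.34  5.  ] M [-0.59  0.39  0.04] w 0.0144 g 28.4
```

Call:
send_rows:
  commands:
    - {"slide": [0,-0.08,0],"yaw": 0}
    - {"slide": [0.03,-0.03,-0.12],"yaw": 0}
    - {"slide": [0.03,-0.03,-0.12],"yaw": 0}
    - {"slide": [0,0,0],"yaw": 0}

```text
time: 43.9
ee_pos: [0.4883, -0.0483, 0.1254]
ee_rot: [[-0.766, 0.643, 0.001], [0.643, 0.766, -0.0], [-0.001, 0.001, -1.0]]
force: [4.8, -2.7, -4.4]
gripper_width: 0.0142
grip_force: 28.3
```

Call:
send_rows:
  commands:
    - {"slide": [0.03,-0.03,-0.12],"yaw": 0}
    - {"slide": [0,0,0],"yaw": 0}

```text
time: 44.1
ee_pos: [0.4879, -0.0483, 0.1265]
ee_rot: [[-0.766, 0.643, 0.001], [0.643, 0.766, -0.0], [-0.001, 0.001, -1.0]]
force: [5.3, -2.9, -7.6]
gripper_width: 0.0141
grip_force: 27.8
```

```bash
python3 -c "
from h import *;st()"
```

```text
t 44.10 pos [ 0.4879 -0.0483  0.1265] yaw 140.00 zax [ 0.001 -0.    -1.   ] F [ 5.34 -2.91 -7.57] M [-0.37 -1.22  0.02] w 0.0141 g 27.8
```

The 8 N spring now hangs on the fingers, so the knob is lifted. Turn.

Call:
send_rows:
  commands:
    - {"slide": [0.01,-0.01,-0.04],"yaw": -5}
    - {"slide": [0,0,0],"yaw": -3}
    - {"slide": [0,0,0],"yaw": 0}

```text
time: 44.4
ee_pos: [0.4877, -0.0482, 0.1269]
ee_rot: [[-0.848, 0.53, 0.001], [0.53, 0.848, 0.0], [-0.001, 0.001, -1.0]]
force: [4.6, -2.0, -6.4]
gripper_width: 0.0134
grip_force: 28.3
```

```bash
python3 -c "
from h import *;st()"
```

```text
t 44.40 pos [ 0.4877 -0.0482  0.1269] yaw 148.02 zax [ 0.001  0.    -1.   ] F [ 4.59 -2.02 -6.4 ] M [-0.28 -1.25  0.08] w 0.0134 g 28.3
```

Call:
send_rows:
  commands:
    - {"slide": [0,0,0],"yaw": -5}
    - {"slide": [0,0,0],"yaw": 0}

```text
time: 44.6
ee_pos: [0.4875, -0.0481, 0.1271]
ee_rot: [[-0.891, 0.454, 0.001], [0.454, 0.891, 0.001], [-0.0, 0.001, -1.0]]
force: [4.0, -1.4, -5.7]
gripper_width: 0.0134
grip_force: 29.0
```

```bash
python3 -c "
from h import *;st()"
```

```text
t 44.60 pos [ 0.4875 -0.0481  0.1271] yaw 152.97 zax [ 0.001  0.001 -1.   ] F [ 3.96 -1.38 -5.69] M [-0.11 -1.15  0.07] w 0.0134 g 29.0
```

Call:
send_rows:
  commands:
    - {"slide": [0,0,0],"yaw": -5}
    - {"slide": [-0.06,0,0.2],"yaw": 0}
    - {"slide": [-0.05,0,0.15],"yaw": 0}
    - {"slide": [0,0,0],"yaw": 0}

```text
time: 45.0
ee_pos: [0.4877, -0.048, 0.1262]
ee_rot: [[-0.926, 0.377, 0.001], [0.377, 0.926, 0.001], [-0.0, 0.002, -1.0]]
force: [-5.4, 0.7, 14.2]
gripper_width: 0.0129
grip_force: 31.5
```

```bash
python3 -c "
from h import *;st()"
```

```text
t 45.00 pos [ 0.4877 -0.048   0.1262] yaw 157.85 zax [ 0.001  0.001 -1.   ] F [-5.37  0.7  14.2 ] M [0.28 0.62 0.22] w 0.0129 g 31.5
```

Call:
send_rows:
  commands:
    - {"slide": [0,0,0],"yaw": -4}
    - {"slide": [0,0,0],"yaw": 0}

```text
time: 45.2
ee_pos: [0.4875, -0.048, 0.126]
ee_rot: [[-0.95, 0.311, 0.001], [0.311, 0.95, 0.001], [-0.0, 0.002, -1.0]]
force: [-3.0, 0.6, 11.5]
gripper_width: 0.0129
grip_force: 29.5
```

```bash
python3 -c "
from h import *;st()"
```

```text
t 45.20 pos [ 0.4875 -0.048   0.126 ] yaw 161.89 zax [ 0.001  0.001 -1.   ] F [-3.04  0.59 11.47] M [0.38 0.59 0.2 ] w 0.0129 g 29.5
```

Call:
send_rows:
  commands:
    - {"slide": [0.03,0,-0.08],"yaw": -4}
    - {"slide": [0,0,0],"yaw": 0}

```text
time: 45.4
ee_pos: [0.4875, -0.0479, 0.1251]
ee_rot: [[-0.97, 0.244, 0.0], [0.244, 0.97, 0.001], [0.0, 0.001, -1.0]]
force: [2.0, 0.8, -0.9]
gripper_width: 0.0124
grip_force: 31.7
```

Call:
send_rows:
  commands:
    - {"slide": [0,0,0],"yaw": -4}
    - {"slide": [0,0,0],"yaw": 0}

```text
time: 45.6
ee_pos: [0.4877, -0.0481, 0.1243]
ee_rot: [[-0.984, 0.176, -0.0], [0.176, 0.984, 0.001], [0.0, 0.001, -1.0]]
force: [3.8, 0.4, -3.4]
gripper_width: 0.0124
grip_force: 29.6
```

Call:
send_rows:
  commands:
    - {"slide": [0,0,0],"yaw": -4}
    - {"slide": [0,0,0],"yaw": 0}

```text
time: 45.8
ee_pos: [0.4877, -0.0483, 0.1244]
ee_rot: [[-0.994, 0.108, -0.0], [0.108, 0.994, 0.001], [0.0, 0.001, -1.0]]
force: [3.1, 1.0, -3.8]
gripper_width: 0.0122
grip_force: 28.9
```

```bash
python3 -c "
from h import *;st()"
```

```text
t 45.80 pos [ 0.4877 -0.0483  0.1244] yaw 173.82 zax [-0.     0.001 -1.   ] F [ 3.06  0.99 -3.75] M [ 0.3  -0.84 -0.05] w 0.0122 g 28.9
```

The cam support vanished near yaw 165 (z 0.1260→0.1244, force now pulling down): that is the detent window. I'll settle it down there.

Call:
send_rows:
  commands:
    - {"slide": [0,0,0],"yaw": 2.5}
    - {"slide": [-0.03,0,0.08],"yaw": 0}
    - {"slide": [0,0,0],"yaw": 0}

```text
time: 46.1
ee_pos: [0.4877, -0.0482, 0.1243]
ee_rot: [[-0.989, 0.149, -0.0], [0.149, 0.989, 0.001], [0.0, 0.001, -1.0]]
force: [-0.4, 2.4, 3.1]
gripper_width: 0.0123
grip_force: 31.6
```

```bash
python3 -c "
from h import *;st()"
```

```text
t 46.10 pos [ 0.4877 -0.0482  0.1243] yaw 171.44 zax [-0.     0.001 -1.   ] F [-0.39  2.36  3.07] M [ 0.59 -0.19  0.09] w 0.0123 g 31.6
```

Call:
send_rows:
  commands:
    - {"slide": [-0.03,0,0.08],"yaw": 0}
    - {"slide": [0,0,0],"yaw": 0}

```text
time: 46.3
ee_pos: [0.4878, -0.0482, 0.1242]
ee_rot: [[-0.989, 0.148, -0.0], [0.148, 0.989, 0.001], [0.0, 0.001, -1.0]]
force: [-3.2, 3.0, 9.5]
gripper_width: 0.0124
grip_force: 32.4
```

```bash
python3 -c "
from h import *;st()"
```

```text
t 46.30 pos [ 0.4878 -0.0482  0.1242] yaw 171.47 zax [-0.     0.001 -1.   ] F [-3.21  2.95  9.54] M [0.82 0.36 0.06] w 0.0124 g 32.4
```

Call:
send_rows:
  commands:
    - {"slide": [0.04,0,-0.12],"yaw": 0}
    - {"slide": [0,0,0],"yaw": 0}
    - {"slide": [0,0,0],"yaw": 0}
    - {"slide": [0,0,0],"yaw": 0}
    - {"slide": [0,0,-1],"yaw": 0}
    - {"slide": [0,0,-1.5],"yaw": 0}
    - {"slide": [0,0,-0.5],"yaw": 0}
    - {"slide": [0,0,0],"yaw": 0}
  gripper: 0.4

```text
time: 47.1
ee_pos: [0.4888, -0.0488, 0.1554]
ee_rot: [[-0.989, 0.148, 0.003], [0.148, 0.989, -0.0], [-0.003, 0.0, -1.0]]
force: [0.6, 0.5, -0.1]
gripper_width: 0.0336
grip_force: 0.0
```

Call:
send_rows:
  commands:
    - {"slide": [0,0,0],"yaw": 0}
    - {"slide": [0,0,0],"yaw": 0}
    - {"slide": [0,0,0],"yaw": 0}
    - {"slide": [0,0,0.4],"yaw": 0}
    - {"slide": [0,0,0],"yaw": 0}
  gripper: 0

```text
time: 47.6
ee_pos: [0.4873, -0.0486, 0.1493]
ee_rot: [[-0.989, 0.148, -0.002], [0.148, 0.989, 0.0], [0.002, -0.0, -1.0]]
force: [-0.2, 0.8, -0.1]
gripper_width: 0.0001
grip_force: 0.0
```

```bash
python3 -c "
from h import *;st()"
```

```text
t 47.60 pos [ 0.4873 -0.0486  0.1493] yaw 171.50 zax [-0.002  0.    -1.   ] F [-0.19  0.76 -0.07] M [0.03 0.01 0.02] w 0.0001 g 0.0
```

Call:
send_rows:
  commands:
    - {"slide": [0,0,0.3],"yaw": 0}
    - {"slide": [0,0,0.2],"yaw": 0}
    - {"slide": [0,0,0],"yaw": 0}

```text
time: 47.9
ee_pos: [0.4876, -0.0486, 0.1447]
ee_rot: [[-0.989, 0.148, -0.001], [0.148, 0.989, 0.0], [0.001, -0.0, -1.0]]
force: [-1.0, -0.6, -0.2]
gripper_width: -0.0003
grip_force: 0.0
```

Call:
send_rows:
  commands:
    - {"slide": [0,0,0.15],"yaw": 0}
    - {"slide": [0,0,0],"yaw": 0}

```text
time: 48.1
ee_pos: [0.4878, -0.0486, 0.1435]
ee_rot: [[-0.989, 0.148, -0.0], [0.148, 0.989, -0.0], [0.0, -0.0, -1.0]]
force: [-0.3, 0.4, -0.4]
gripper_width: -0.0
grip_force: 0.0
```

Call:
send_rows:
  commands:
    - {"slide": [0,0,0.1],"yaw": 0}
    - {"slide": [0,0,0],"yaw": 0}

```text
time: 48.3
ee_pos: [0.4878, -0.0487, 0.1426]
ee_rot: [[-0.989, 0.148, -0.0], [0.148, 0.989, 0.0], [0.0, 0.0, -1.0]]
force: [-0.5, 0.7, -0.6]
gripper_width: 0.0001
grip_force: 0.0
```

Call:
send_rows:
  commands:
    - {"slide": [0,0,0.1],"yaw": 0}
    - {"slide": [0,0,0],"yaw": 0}

```text
time: 48.5
ee_pos: [0.4878, -0.0486, 0.1416]
ee_rot: [[-0.989, 0.148, -0.0], [0.148, 0.989, 0.0], [0.0, 0.0, -1.0]]
force: [0.5, -0.3, 0.9]
gripper_width: -0.0
grip_force: 0.0
```

Call:
send_rows:
  commands:
    - {"slide": [0,0,0.1],"yaw": 0}
    - {"slide": [0,0,0],"yaw": 0}

```text
time: 48.7
ee_pos: [0.4878, -0.0486, 0.1406]
ee_rot: [[-0.989, 0.148, -0.0], [0.148, 0.989, 0.0], [0.0, 0.0, -1.0]]
force: [-0.5, -0.2, -0.8]
gripper_width: 0.0003
grip_force: 0.0
```

Call:
send_rows:
  commands:
    - {"slide": [0,0,0.1],"yaw": 0}
    - {"slide": [0,0,0],"yaw": 0}

```text
time: 48.9
ee_pos: [0.4879, -0.0487, 0.1397]
ee_rot: [[-0.989, 0.148, 0.0], [0.148, 0.989, 0.0], [-0.0, 0.0, -1.0]]
force: [1.5, -0.1, 0.1]
gripper_width: -0.0001
grip_force: 0.2
```

Contact comes at z≈0.1397 (down 0.140, lifted 0.143), so the knob is fully down in its detent. I'll rise and check the angle and the tray position.

Call:
send_rows:
  commands:
    - {"slide": [0,0,-1],"yaw": -6}
    - {"slide": [0,0,-3],"yaw": -5.6}
    - {"slide": [-2.5,0,-3.6],"yaw": 0}
    - {"slide": [-4,0.4,0],"yaw": 0}
    - {"slide": [-3.5,0.2,0],"yaw": 0}
    - {"slide": [-1.1,0,0],"yaw": 0}
    - {"slide": [0,0,0],"yaw": 0}
    - {"slide": [0,0,0],"yaw": 0}
  gripper: 0.45

```text
time: 49.7
ee_pos: [0.5977, -0.0367, 0.2151]
ee_rot: [[-0.999, -0.054, -0.002], [-0.054, 0.999, 0.0], [0.002, 0.0, -1.0]]
force: [0.3, 0.5, 0.2]
gripper_width: 0.0386
grip_force: 0.0
```

```bash
python3 bar2.py | head -3; python3 bar2.py|tail -7
python3 - <<'E'
from h import *;import pickle
c=pickle.load(open("w5.pkl","rb"));c4=pickle.load(open("w4.pkl","rb"));p=[.6194,-.0375,.0597]
for k in(c4,c):
    I=k["img"].astype(int);m=proj(k,[w(p,deck((x,y,76))) for x,y in((-75,15),(75,0))]);print(m.round(1))
    u=int(m[0][0]);v=int(m[0][1]);print(I[v-8:v+10,u].sum(1).tolist());u=int(m[1][0]);v=int(m[1][1]);d=I[v-10:v+8,u];print((d[:,0]-d[:,2]).tolist())
E
```

```text
t 49.70 pos [ 0.5977 -0.0367  0.2151] yaw -176.90 zax [-0.002  0.    -1.   ] F [0.26 0.49 0.22] M [-0.   -0.02  0.02] w 0.0386 g 0.0
open [274.3  41.3] [39.5 75.3] 72.6 2679.0
   q 0 [277.4  41. ] [44.3 78.5] 73.6
now [268.6  44.8] [25.8 85.9] 10.8 1896.5
   q 0 [273.8  44.4] [44.1 77.7] 73.6
   q 0.3 [273.   43.7] [41.8 83.8] 56.7
   q 0.5 [272.4  43.5] [39.2 87. ] 45.4
   q 0.7 [271.9  43.5] [35.7 89.3] 33.8
   q 0.85 [271.5  43.5] [32.6 90.5] 24.9
   q 1.0 [271.1  43.7] [29.1 91.2] 16.0
[[300.1  95.2]
 [279.2 320.9]]
[147, 165, 186, 224, 257, 270, 264, 271, 262, 270, 281, 274, 275, 254, 192, 183, 166, 170]
[17, 21, 28, 25, 30, 38, 48, 51, 48, 40, 26, 9, 5, 5, 7, 8, 6, 7]
[[296.7  98.4]
 [275.7 323.8]]
[159, 172, 165, 230, 276, 290, 283, 286, 291, 276, 287, 287, 297, 279, 244, 185, 187, 194]
[26, 29, 27, 29, 28, 41, 49, 50, 52, 53, 41, 19, 8, 7, 8, 7, 1, 5]
```

The catch is at q≈1.09, down, so it is locked. To be sure the tray still touches the stop after all that, I'll nudge it once gently from behind with closed fingers.

Call:
send_rows:
  commands:
    - {"slide": [-2,0,0],"yaw": 0}
    - {"slide": [-3,0,0],"yaw": 0}
    - {"slide": [-3,0,0],"yaw": 0}
    - {"slide": [-1,0,0],"yaw": 0}
    - {"slide": [0,0,2],"yaw": 0}
    - {"slide": [0,0,2],"yaw": 0}
    - {"slide": [0,0,1.8],"yaw": 0}
    - {"slide": [0,0,1],"yaw": 0}
    - {"slide": [0,0,0],"yaw": 0}
    - {"slide": [0,0,0],"yaw": 0}
  gripper: 0

```text
time: 50.8
ee_pos: [0.6883, -0.0319, 0.1486]
ee_rot: [[-0.999, -0.054, 0.001], [-0.054, 0.999, -0.0], [-0.001, -0.0, -1.0]]
force: [0.4, 0.2, 1.0]
gripper_width: -0.0002
grip_force: 0.0
```

```bash
python3 -c "
from h import *;st()"
```

```text
t 50.80 pos [ 0.6883 -0.0319  0.1486] yaw -176.91 zax [ 0.001 -0.    -1.   ] F [0.39 0.16 0.99] M [0.01 0.04 0.01] w -0.0002 g 0.0
```

Call:
send_rows:
  commands:
    - {"slide": [0.3,0,0],"yaw": 0}
    - {"slide": [0,0,0],"yaw": 0}

```text
time: 51.0
ee_pos: [0.6856, -0.032, 0.1492]
ee_rot: [[-0.999, -0.054, 0.002], [-0.054, 0.999, -0.0], [-0.002, -0.0, -1.0]]
force: [-0.3, -0.3, -0.1]
gripper_width: -0.0001
grip_force: 0.0
```

Call:
send_rows:
  commands:
    - {"slide": [0.2,0,0],"yaw": 0}
    - {"slide": [0,0,0],"yaw": 0}

```text
time: 51.2
ee_pos: [0.6832, -0.0321, 0.1482]
ee_rot: [[-0.999, -0.054, 0.001], [-0.054, 0.999, -0.0], [-0.001, -0.0, -1.0]]
force: [0.3, -0.3, 0.5]
gripper_width: -0.0002
grip_force: 0.0
```

Call:
send_rows:
  commands:
    - {"slide": [0.15,0,0],"yaw": 0}
    - {"slide": [0,0,0],"yaw": 0}

```text
time: 51.4
ee_pos: [0.6816, -0.0321, 0.1477]
ee_rot: [[-0.999, -0.054, -0.0], [-0.054, 0.999, 0.0], [0.0, 0.0, -1.0]]
force: [0.2, -0.3, 0.0]
gripper_width: 0.0001
grip_force: 0.0
```

Call:
send_rows:
  commands:
    - {"slide": [0.15,0,0],"yaw": 0}
    - {"slide": [0,0,0],"yaw": 0}

```text
time: 51.6
ee_pos: [0.6801, -0.0322, 0.1476]
ee_rot: [[-0.999, -0.054, -0.0], [-0.054, 0.999, 0.0], [0.0, 0.0, -1.0]]
force: [0.2, 0.4, 0.3]
gripper_width: -0.0001
grip_force: 0.0
```

Call:
send_rows:
  commands:
    - {"slide": [0.1,0,0],"yaw": 0}
    - {"slide": [0,0,0],"yaw": 0}

```text
time: 51.8
ee_pos: [0.6791, -0.0323, 0.1477]
ee_rot: [[-0.999, -0.054, -0.0], [-0.054, 0.999, 0.0], [0.0, 0.0, -1.0]]
force: [-0.4, 0.0, -0.2]
gripper_width: -0.0001
grip_force: 0.0
```

Call:
send_rows:
  commands:
    - {"slide": [0.1,0,0],"yaw": 0}
    - {"slide": [0,0,0],"yaw": 0}

```text
time: 52.0
ee_pos: [0.6782, -0.0324, 0.1477]
ee_rot: [[-0.999, -0.054, -0.0], [-0.054, 0.999, -0.0], [0.0, -0.0, -1.0]]
force: [-0.4, -0.0, -0.1]
gripper_width: -0.0003
grip_force: 0.0
```

Call:
send_rows:
  commands:
    - {"slide": [0.1,0,0],"yaw": 0}
    - {"slide": [0,0,0],"yaw": 0}

```text
time: 52.2
ee_pos: [0.6772, -0.0324, 0.1477]
ee_rot: [[-0.999, -0.054, -0.0], [-0.054, 0.999, -0.0], [0.0, -0.0, -1.0]]
force: [-0.1, -0.3, -0.3]
gripper_width: 0.0002
grip_force: 0.0
```

Call:
send_rows:
  commands:
    - {"slide": [0.1,0,0],"yaw": 0}
    - {"slide": [0,0,0],"yaw": 0}

```text
time: 52.4
ee_pos: [0.6766, -0.0324, 0.1479]
ee_rot: [[-0.999, -0.054, 0.001], [-0.054, 0.999, 0.0], [-0.001, 0.0, -1.0]]
force: [1.1, 0.3, -0.1]
gripper_width: -0.0002
grip_force: 0.6
```

Call:
send_rows:
  commands:
    - {"slide": [0.1,0,0],"yaw": 0}
    - {"slide": [0,0,0],"yaw": 0}

```text
time: 52.6
ee_pos: [0.6762, -0.0322, 0.1483]
ee_rot: [[-0.999, -0.054, 0.002], [-0.054, 0.999, 0.0], [-0.003, 0.0, -1.0]]
force: [3.6, 0.9, 0.1]
gripper_width: 0.0001
grip_force: 1.8
```

Call:
send_rows:
  commands:
    - {"slide": [0.1,0,0],"yaw": 0}
    - {"slide": [0,0,0],"yaw": 0}

```text
time: 52.8
ee_pos: [0.676, -0.0322, 0.1488]
ee_rot: [[-0.999, -0.054, 0.004], [-0.054, 0.999, 0.001], [-0.004, 0.0, -1.0]]
force: [5.2, 1.5, 0.5]
gripper_width: 0.0002
grip_force: 2.7
```

Call:
send_rows:
  commands:
    - {"slide": [0.1,0,0],"yaw": 0}
    - {"slide": [0,0,0],"yaw": 0}

```text
time: 53.0
ee_pos: [0.6757, -0.0321, 0.1492]
ee_rot: [[-0.999, -0.054, 0.006], [-0.054, 0.999, 0.001], [-0.006, 0.0, -1.0]]
force: [6.6, 1.4, 1.3]
gripper_width: 0.0002
grip_force: 3.3
```

Call:
send_rows:
  commands:
    - {"slide": [-0.4,0,0],"yaw": 0}
    - {"slide": [-0.5,0,0],"yaw": 0}
    - {"slide": [0,0,-2],"yaw": 0}
    - {"slide": [0,0,-4],"yaw": 0}
    - {"slide": [0,0,-2],"yaw": 0}
    - {"slide": [2,0,0],"yaw": 0}
    - {"slide": [4,0,0],"yaw": 0}
    - {"slide": [3.5,0,0],"yaw": 0}
    - {"slide": [0,0,0],"yaw": 0}
    - {"slide": [0,0,0],"yaw": 0}

```text
time: 54.0
ee_pos: [0.5865, -0.0375, 0.2277]
ee_rot: [[-0.999, -0.054, -0.001], [-0.054, 0.999, -0.0], [0.001, -0.0, -1.0]]
force: [0.2, -1.1, 0.1]
gripper_width: 0.0002
grip_force: 0.0
```

```bash
python3 bar2.py|grep -A7 -E "now|^t"
python3 - <<'E'
from h import *;import pickle;from plant import r
c0=pickle.load(open("c0.pkl","rb"))
for n,b in(("scene",{"jar":(175,210,205,252),"book":(155,270,262,365),"vase":(340,150,372,194),"cone":(305,176,338,202)}),("side",{"jar":(196,245,234,290),"book":(262,286,378,340)})):
    c=r.read_camera(n)
    for k,(x0,y0,x1,y1) in b.items():
        print(n,k,np.abs(c["img"][y0:y1,x0:x1].astype(int)-c0[n]["img"][y0:y1,x0:x1]).mean().round(1))
    if n=="scene":
        I=c["img"].astype(int);m=np.zeros(I.shape[:2],np.uint8);m[285:355,165:250]=((I[...,0]-I[...,2])>25)[285:355,165:250]
        ct=max(cv2.findContours(m,cv2.RETR_EXTERNAL,cv2.CHAIN_APPROX_NONE)[0],key=cv2.contourArea)
        print("tray blob",cv2.boundingRect(ct),cv2.minAreaRect(np.array([on(c,u[0],.045)[:2]*1000 for u in ct],np.float32)))
E
```

```text
t 54.00 pos [ 0.5865 -0.0375  0.2277] yaw -176.93 zax [-0.001 -0.    -1.   ] F [ 0.24 -1.1   0.06] M [-0.04 -0.02 -0.02] w 0.0002 g 0.0
open [274.3  41.3] [39.5 75.3] 72.6 2679.0
   q 0 [277.4  41. ] [44.3 78.5] 73.6
   q 0.3 [276.6  40.2] [41.8 84.6] 56.6
   q 0.5 [276.  40.] [39.1 87.7] 45.3
   q 0.7 [275.4  40. ] [35.5 90. ] 33.7
   q 0.85 [275.   40.1] [32.3 91.2] 24.8
   q 1.0 [274.7  40.2] [28.8 91.9] 15.9
now [269.5  65.9] [23.3 78.8] 11.3 1597.5
   q 0 [274.2  64.8] [39.2 72.4] 73.4
   q 0.3 [273.5  64.2] [37.2 77.6] 56.4
   q 0.5 [273.  64.] [34.9 80.3] 45.1
   q 0.7 [272.5  64. ] [32.  82.3] 33.5
   q 0.85 [272.2  64. ] [29.4 83.3] 24.7
   q 1.0 [271.9  64.1] [26.5 84. ] 15.8
scene jar 2.6
scene book 18.5
scene vase 62.0
scene cone 4.7
tray blob (175, 285, 63, 59) ((472.11114501953125, 252.99786376953125), (170.5532989501953, 74.0189208984375), 11.677183151245117)
side jar 1.1
side book 38.5
```

```bash
python3 -c "
from plant import r
print(r.hand_in())"
```

```text
the job is handed in; nothing more can be done
None
```

I finished and handed in the job at about 54 s: the cone tray is level on the notebook, centred to a few mm; the top tray is nested and felt against the end stop; and the catch is locked down at about 1.09 rad. The jar and cone set look undisturbed; the arm hid the vase in the last check, but I never worked near it.

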